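Clip a grooved board into a hooded jig

TASK

Press the pedal lever of the jig fully down so that its clear hood swings up, then slide the grooved board, groove side up and groove end first, under the two spring clips until it is right up against the end stop and both clips have snapped down into its groove. Let go of the board and ease the pedal gently back up, so that the hood is fully shut over the board. Work the hood only by its pedal, without touching the hood itself, and leave the other things on the bench alone.

Things in the scene. Friction and masses are not known exactly. Their poses are not given: they have to be found in the camera images.
- jig: Fixed plywood jig. Origin: on the bench, on the jig's centre line; x = insertion direction (roughly away from the robot), y left, z up. Base x -130 to 145, y -75 to 75 mm, its top 10 mm above the bench; x -130 to 0 is open for laying the board down with its leading end short of x = 0. Pedal beside it on the right (y -150); its housing: x 25 to 145, 95 mm high.
- stop_face (a point): Foot of the end stop's face on the centre line at the base's top: jig x 90, y 0, z 10 mm; axes as the jig. The board's leading end must come up against this face.
- guide_mouth (a point): Middle of the mouth between two dark-brown wooden guides, at the base's top: jig x 24, y 0, z 10 mm; axes as the jig. Guides are 14 mm high, 56 mm apart from jig x 40 to the stop, and flare out from x 40 to 24 (mouth about 65 mm wide, outside edges y +-45).
- clip_nose (a point): Midway between the noses of the two empty spring clips (jig x 40, y 0, z 24 mm: nose underside, 14 mm above the base). Clips at y +-13, each 13 mm wide, hinged over the stop; upturned tips end at jig x 5, 43 mm above the bench (up to 59 lifted). A board pushed flat along +x lifts them itself (3 to 15 N push) and they drop into its groove when it is home.
- board_centre (a point): Centre (half-way up) of the loose dark-brown wooden board, 140 x 50 x 24 mm high, about 130 g. x = along it to the leading end, z up. A groove 30 mm wide, 8 mm deep crosses its top, its centre 16 mm ahead of the board's centre (54 mm from the leading end). Grip across the 50 mm; when home, all of it over 85 mm behind the leading end is clear of guides and clips for fingers.
- board_lead (a point): Middle of the lower edge of the board's leading (groove-side) end: 70 mm ahead of its centre, at its underside. Same axes as the board.
- clip_left (a joint): Angle of the left clip, rad: 0 empty, about 0.125 riding on the board's top, about 0.025 snapped down into the groove. Sprung down, about 1.4 N at the nose.
- clip_right (a joint): The same for the right clip.
- pedal (a joint): Pedal lever angle, rad: 0 up (hood shut), 0.55 fully down (hood open). Hinge axis along the jig's y at jig x 45, z 62 mm; the lever reaches from there toward the robot at y -150. Pressing takes about 4 N at its rib. Pressed fully down it stays down, and is lifted to shut (about 2 N); let go part-way, the hood falls shut by its own weight and slams, so take about 2 s over it.
- pedal_top (a point): Middle of the top of the upright black rib on the pedal's 44 mm wide plate; rib 46 mm long (along the lever), 14 thick (jig y), 40 tall. Press it on top, or pinch its 14 mm from above. Jig frame: (-106, -150, 151) mm with the pedal up, (-131, -150, 59) mm fully down, on an arc about the hinge; the lever's line is 44 mm below it and leans 0.28 rad up at first, 0.27 rad down when pressed.
- hood (a joint): Opening angle of the clear plastic hood, rad: 0 shut, 1.7 open; hinged at the jig's far end and geared to the pedal, always 3.09 times the pedal's angle.
- hood_edge (a point): Middle of the upper front edge of the clear hood (205 x 122 x 62 mm, grey edges), 205 mm from its hinge axis at jig x 135, z 75 mm. Not to be touched by the robot. Shut, it covers jig x -70 to 135, y +-61, up to 77 mm above the bench, and its front wall blocks the way in; open, it stands up behind jig x 65, to 285 mm above the bench.
- offcut: Bystander, to be left alone: wooden offcut block 50x70x44 mm; origin at the middle of its underside.
- pen: Bystander, to be left alone: marker pen lying on the bench, 131 mm long, 18 mm thick; origin at the middle of its underside.
- sander: Bystander, to be left alone: brown cork sanding block 64x107x31 mm; origin at the middle of its underside.
- bits: Bystander, to be left alone: green box 51x76x50 mm; origin at the middle of its underside.
- glue: Bystander, to be left alone: the upright white glue bottle nearer the jig, with orange nozzle, 58 mm across, 183 mm tall; origin at the middle of its underside.

How it is judged:
On the way, in this order (a step that is already met when the one before it is completed fails the run):
1. the pedal is pressed down and the hood is open (over 1.4 rad) (value of joint hood above 1.4 rad), for 0.2 s.
2. with the hood open, the board is home against the stop and both clips have snapped into its groove (value of joint hood above 1.2 rad and x of board_lead in the frame of jig above 0.085 m and y of board_lead in the frame of jig between -0.006 and 0.006 m and z of board_lead in the frame of jig below 0.014 m and angle between the x axis of board_centre and the x axis of jig, either way round below 0.08 rad and angle between board_centre's own z axis and vertical below 0.06 rad and value of joint clip_left between 0.006 and 0.06 rad and value of joint clip_right between 0.006 and 0.06 rad), for 0.2 s.
At the end, for the whole second after the job is handed in: The board lies flat in the jig with its leading end within 5 mm of the end stop, within 6 mm of the centre line and 0.08 rad of the jig's direction, both clips down in its groove (0.006 to 0.06 rad), and the hood shut over it (under 0.08 rad) and still (x of board_lead in the frame of jig above 0.085 m and y of board_lead in the frame of jig between -0.006 and 0.006 m and z of board_lead in the frame of jig below 0.014 m and angle between the x axis of board_centre and the x axis of jig, either way round below 0.08 rad and angle between board_centre's own z axis and vertical below 0.06 rad and value of joint clip_left between 0.006 and 0.06 rad and value of joint clip_right between 0.006 and 0.06 rad and value of joint hood below 0.08 rad and velocity of joint hood between -0.05 and 0.05 rad/s); the robot touches nothing.
It fails at once if the hood is slammed (shuts faster than 3.5 rad/s) (velocity of joint hood below -3.5 rad/s).
It fails at once if the robot pushes on the hood itself (over 2 N) (contact force between any of the fingers, the arm and hood above 2 N).
It fails at once if a bystander is moved more than 40 mm (distance of any of offcut, pen, sander, bits, glue from where it was at the start of the episode above 0.04 m).
It also fails if it takes over 64 s, if anything falls off the work surface, if the arm or the gripper's body presses on something with over 40 N, if the wrist force passes 120 N, or if a joint passes its speed limit or range.

ROBOT

A 7-joint arm with a two-finger parallel gripper is mounted at the origin on a cart in front of the work surface, level with it; the furniture and walls round the work are solid. World frame = base frame: x ahead of the robot, y to its left, z up, the work surface at z = 0. Lengths are in m, angles in rad, forces in N, time in s.
With the tool pointing down it reaches from about 0.425 to 0.925 m from the base axis. Payload 6.8 kg.
Tool frame: the origin (TCP) lies at the very end of the fingers, on their centre line; the grasp point (between the pads) lies 19 mm behind it (r.grip_depth is the distance from the TCP to the grasp point, in m); z points along the fingers, y is the direction in which the jaws open and shut (so a half turn about z gives the same grasp; the last joint's range is limited). The gripper opens to 85 mm and grips with 20 to 120 N. Pads are 22 mm wide; open, the fingers measure 114 mm over their backs; the gripper's body (76 mm by 85 mm) begins 54 mm behind the grasp point. The pads swing forward as they close: fully open they stand 13 mm farther back than shut.
Start: joints at [1.212, 0.477, 0.022, 1.555, -0.011, 1.109, -0.083], TCP at [0.168, -0.654, 0.231] pointing down, gripper open.
Joint ranges: [-2.96, 2.96], [-0.34, 2.1], [-1.41, 1.46], [0.24, 2.44], [-1.37, 4.51], [0.17, 1.92], [-2.96, 2.96]. Speed limits (rad/s): [2.39, 2.39, 3.14, 3.14, 3.14, 3.14, 3.14].

INTERFACE

Orientations are given as a rotation vector (axis times angle).
In Python, from bench import status, eyes, workorder, spotter, r gives the robot as it stands.
- The arm moves only by the tool drive_tool, never from a script. Its argument "commands" is a list of rows, each an object of numbers: "rx", "ry", "rz": the turn, a rotation vector about the world's x, y, z normalised to -1 to 1, where 1 is 8 degrees; "tx", "ty", "tz": the shift along the world's x, y, z normalised to -1 to 1, where 1 is 20 mm; "grip": the closure, from -1 (fully open) to 1 (shut). A call has 1 to 10 rows; each row shifts and turns the commanded pose from where the row before left it; what a row does not reach is not made up. A row lasts 1/8 s, in which the tool goes at most 62.5 mm and 10.7 degrees, less where a joint would pass 70% of its speed; a pose out of reach is approached as far as the arm can. A call with a number of a shift or a turn outside -1 to 1 is refused whole. A call with a gripper value outside its range is refused whole. The fingers move at their own pace and stop on an object; "grip_force" is the grip in N (left out, the last holds). Time passes only in rows, so rows that do not move let the fingers close. It gives the time, the measured TCP pose, the force and the opening at its end, in the units of the state.
- status.get_obs(): the state, without advancing time (a new reading comes with each control period).
- eyes.grab_frame(name): name is "scene" or "top" or "wrist"; returns a dict with "frame" (384x512x3 uint8, blue, green, red), "range_z" (384x512 float32, m along the optical axis (not along the pixel's ray), 0 where there is no reading), "fx", "fy", "cx", "cy" (pixels), "T" (4x4, takes a point from camera to world coordinates); the wrist camera has in their place "T_tool_cam" (4x4, takes a point from camera to tool coordinates, whose origin is the TCP and whose axes are the flange's). Camera axes: x right, y down, z forward; pixel columns grow to the right and rows downward; lengths in m; the calibration is good to about 2 mm. A picture is of the moment at which its call begins: read the wrist's pose just before it.
- workorder.hand_in(): hands the job in, once; it reports no verdict.
Trained networks look in the newest picture that a camera, given by its name, has taken for a name from the list of things; names that differ only in an ending like _2 or _b are one class to them, and where a whole thing is asked for, a point or a joint stands for the part that bears it (a point fixed in the world has none). Each returns a list of dicts, best first, with "confidence" (0 to 1); they miss things now and then, are a little off and sometimes report something else, mostly with a low value. They report only what shows in the picture. A call takes as long as a camera call.
- spotter.boxes_of(camera, target): "position" ([column, row] as shares, 0 to 1, of the picture: columns of its width, rows of its height, amid what is visible of it).
- spotter.masks_of(camera, target): "mask" (384x512 bool, what is visible of it) and "position" ([column, row] as shares, 0 to 1, of the picture: columns of its width, rows of its height, amid what is visible of it).
The state is a dict: "clock": time; "joints": joint angles; "qvel": joint speeds; "tau": joint torques, N m; "tcp_pos": TCP position; "orientation": TCP orientation; "contact_force": force on the tool from outside, world axes, zero at the start; "moment": the same for the moment, N m; "grip_width": finger opening in m.
Only numpy, scipy, OpenCV 4.12 (cv2) and the standard library are available. Lean on these libraries where they do the work, as an engineer would, in place of code of your own. Each camera call takes 0.05 s, during which the arm holds its last target.

## Working session

There is one attempt and no reset: what is moved stays moved. The work goes in short steps, Python scripts to look and compute and a tool call to move; the robot and the scene stay as the last step left them, time stands still between calls to the robot, and variables do not carry over. Pictures are saved under pics/ and viewed, and the job is handed in when it is done.

Besides the shell and the picture viewer there is one more tool, called after "Request:" by a JSON object that holds its "name" and its "arguments". drive_tool: Moves the arm, as the interface text tells. Scaled input: -1 to 1 covers 20 mm each way for a shift and 8 degrees each way for a turn. Its arguments: {"type":"object","properties":{"commands":{"type":"array","items":{"type":"object","properties":{"rx":{"type":"number"},"ry":{"type":"number"},"rz":{"type":"number"},"tx":{"type":"number"},"ty":{"type":"number"},"tz":{"type":"number"},"grip":{"type":"number"}}}},"grip_force":{"type":"number"}},"required":["commands"]}

```bash
ls; mkdir -p pics; cat > h.py <<'E'
import numpy as np, cv2
from bench import status, eyes, workorder, spotter, r
from scipy.spatial.transform import Rotation as R
def grab(n,save=None):
    o=status.get_obs(); f=eyes.grab_frame(n)
    if n=="wrist":
        T=np.eye(4);T[:3,:3]=R.from_rotvec(o["orientation"]).as_matrix();T[:3,3]=o["tcp_pos"]
        f["T"]=T@np.array(f["T_tool_cam"])
    if save: cv2.imwrite("pics/"+save,f["frame"])
    z=f["range_z"];v,u=np.mgrid[0:384,0:512]
    P=np.stack([(u-f["cx"])/f["fx"]*z,(v-f["cy"])/f["fy"]*z,z],-1)
    f["P"]=P@np.array(f["T"])[:3,:3].T+np.array(f["T"])[:3,3]; f["ok"]=z>0
    return f
E
python3 - <<'E'
from h import *
o=status.get_obs();print(o)
for n in("scene","top"):
    f=grab(n,n+"0.png");print(n,f["T"][:3,3],f["fx"])
    for t in("jig","stop_face","guide_mouth","clip_nose","board_centre","board_lead","pedal_top","hood_edge","offcut","pen","sander","bits","glue"):
        try:
            for m in spotter.masks_of(n,t)[:2]:
                k=m["mask"]&f["ok"];p=f["P"][k]
                print(t,round(m["confidence"],2),np.round(np.array(m["position"])*[512,384]),k.sum(),np.round(np.median(p,0),3) if k.any() else "",np.round(p.min(0),3),np.round(p.max(0),3))
        except Exception as e: print(t,repr(e)[:100])
E
```

```text
pics
{'clock': 0.0, 'joints': array([ 1.21190949,  0.47782398,  0.02233137,  1.55646938, -0.0114963 ,
        1.10928998, -0.08307233]), 'qvel': array([-0.0003174 , -0.00260038,  0.00234025, -0.00033425,  0.00012562,
       -0.00039257, -0.00011522]), 'tau': array([-5.97171856e-04, -5.96453226e+01,  1.60717964e+00, -2.81204903e+01,
        1.23752811e-02,  9.25981236e-03,  1.32971287e-06]), 'tcp_pos': array([ 0.1673518 , -0.65330519,  0.23030197]), 'orientation': array([-3.11510400e+00, -3.92765811e-01,  5.81221104e-04]), 'contact_force': array([0.40076315, 0.36173138, 0.20036502]), 'moment': array([-0.01057756,  0.08192579,  0.01225069]), 'grip_width': 0.08562739329256633}
scene [-0.37794942  0.66785861  0.84533401] 378.5004725839544
jig 0.66 [268. 202.] 3486 [ 0.557 -0.025  0.067] [ 0.391 -0.324 -0.064] [0.903 0.07  0.16 ]
stop_face 0.97 [268. 205.] 3510 [ 0.555 -0.026  0.067] [ 0.391 -0.28  -0.064] [0.903 0.07  0.16 ]
guide_mouth 0.77 [270. 202.] 3698 [ 0.558 -0.03   0.064] [ 0.391 -0.347 -0.066] [0.909 0.07  0.16 ]
clip_nose 0.65 [269. 203.] 3443 [ 0.557 -0.027  0.068] [ 0.392 -0
[... 2029 characters left out ...]
112] [ 0.394 -0.191 -0.   ] [ 0.581 -0.136  0.159]
hood_edge 0.97 [276. 192.] 2543 [ 0.584 -0.022  0.076] [ 0.479 -0.099 -0.067] [0.747 0.054 0.091]
offcut 0.55 [198. 162.] 350 [0.668 0.246 0.044] [ 0.641  0.207 -0.003] [0.71  0.285 0.055]
offcut 0.32 [286. 197.] 5298 [ 0.578 -0.051  0.074] [ 0.394 -0.216 -0.066] [0.749 0.068 0.159]
pen 0.57 [374. 204.] 212 [ 0.587 -0.363  0.015] [ 0.57  -0.423 -0.004] [ 0.6   -0.288  0.032]
sander 0.91 [390. 218.] 637 [ 0.542 -0.42   0.031] [ 0.503 -0.491 -0.004] [ 0.584 -0.367  0.041]
bits 0.95 [119. 202.] 437 [0.496 0.493 0.049] [ 0.472  0.461 -0.003] [0.533 0.558 0.059]
glue 0.81 [129. 159.] 430 [0.634 0.46  0.112] [0.616 0.443 0.003] [0.672 0.497 0.181]
```

```bash
python3 - <<'E'
from h import *
f=grab("top");fr=f["frame"]
cv2.imwrite("pics/topz.png",cv2.resize(fr[120:290,90:440],None,fx=2.25,fy=2.25,interpolation=cv2.INTER_CUBIC))
g=grab("scene");cv2.imwrite("pics/scz.png",cv2.resize(g["frame"][140:310,100:370],None,fx=2.8,fy=2.8,interpolation=cv2.INTER_CUBIC))
np.set_printoptions(suppress=True,precision=4)
# board
for n,F in(("top",f),("scene",g)):
    P=F["P"]
    k=F["ok"]&(P[...,0]>.42)&(P[...,0]<.61)&(P[...,1]>.24)&(P[...,1]<.36)&(P[...,2]>.01)&(P[...,2]<.04)
    p=P[k]; rc=cv2.minAreaRect(p[:,:2].astype(np.float32)*1000);print(n,"board",rc,k.sum())
    hi=p[p[:,2]>.019];print(" z",np.percentile(p[:,2],[5,50,95]))
    # rib
    k=F["ok"]&(P[...,0]>.3)&(P[...,0]<.5)&(P[...,1]>-.25)&(P[...,1]<-.1)&(P[...,2]>.13)
    p=P[k];print(" rib",cv2.minAreaRect(p[:,:2].astype(np.float32)*1000),p.mean(0),k.sum(),p[:,2].max())
    # base top
    k=F["ok"]&(P[...,0]>.35)&(P[...,0]<.8)&(P[...,1]>-.13)&(P[...,1]<.1)&(P[...,2]>.006)&(P[...,2]<.085)
    p=P[k];print(" jig",cv2.minAreaRect(p[:,:2].astype(np.float32)*1000),k.sum())
E
```

```text
top board ((516.6100463867188, 282.613525390625), (152.97315979003906, 106.0514144897461), 27.467700958251953) 624
 z [0.0142 0.0234 0.0288]
 rib ((430.4609375, -156.7666015625), (14.35809326171875, 50.768253326416016), 84.27080535888672) [ 0.4297 -0.1558  0.1488] 92 0.16045446039538191
 jig ((534.79931640625, -15.217391967773438), (229.24545288085938, 368.3753967285156), 89.98502349853516) 3938
scene board ((512.7449951171875, 298.7264709472656), (144.32960510253906, 53.492645263671875), 13.652316093444824) 563
 z [0.0124 0.0241 0.0277]
 rib ((428.5934143066406, -153.4190216064453), (51.8017463684082, 18.06500816345215), 4.436920166015625) [ 0.4246 -0.1516  0.1431] 83 0.15780087921242325
 jig ((531.317626953125, -27.150009155273438), (202.7736053466797, 346.7275390625), 87.81835174560547) 2560
```

View pics/topz.png

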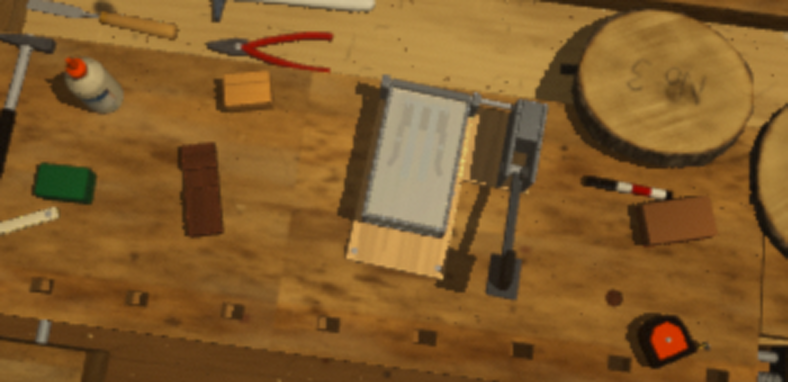

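View pics/scz.png

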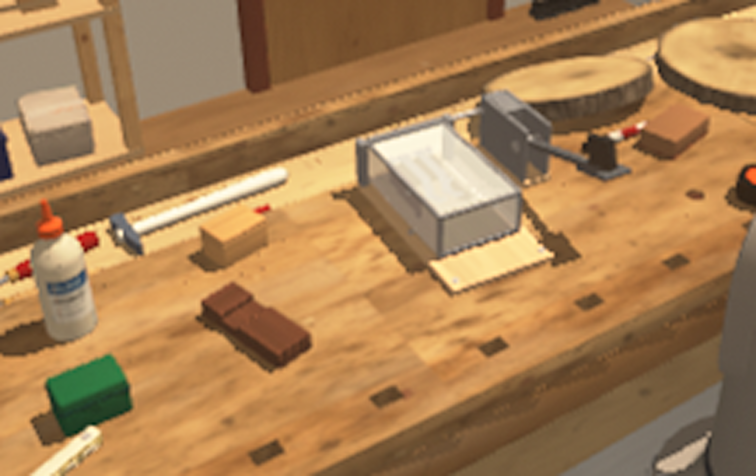

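```bash
python3 - <<'E'
from h import *
f=grab("top");fr=f["frame"]
# grid crops: cols 235-345, rows 145-255 x7 
cv2.imwrite("pics/c1.png",cv2.resize(fr[150:258,235:345],None,fx=5.5,fy=5.5,interpolation=cv2.INTER_CUBIC))
cv2.imwrite("pics/c2.png",cv2.resize(fr[175:235,150:220],None,fx=8,fy=8,interpolation=cv2.INTER_CUBIC))
E
```

```text
(no output)
```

View pics/c1.png

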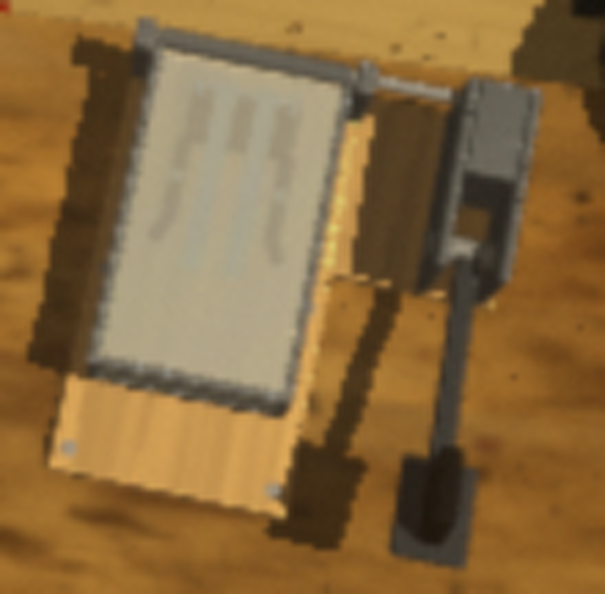

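View pics/c2.png

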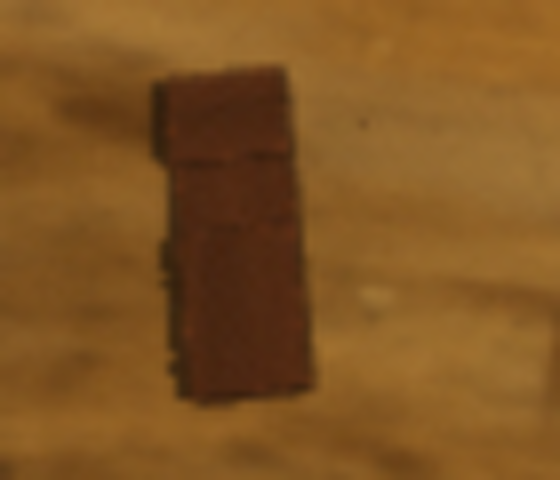

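```bash
cat >> h.py <<'E'
def ray(f,u,v,z):
    T=np.array(f["T"]);d=T[:3,:3]@np.array([(u-f["cx"])/f["fx"],(v-f["cy"])/f["fy"],1]);o=T[:3,3]
    return (o+d*(z-o[2])/d[2])
def proj(f,p):
    T=np.linalg.inv(np.array(f["T"]));q=T[:3,:3]@np.array(p)+T[:3,3]
    return np.array([q[0]/q[2]*f["fx"]+f["cx"],q[1]/q[2]*f["fy"]+f["cy"]])
E
python3 - <<'E'
from h import *
np.set_printoptions(suppress=True,precision=4)
f=grab("top")
c1=lambda u,v,z:ray(f,235+(u+.5)/5.5-.5,150+(v+.5)/5.5-.5,z)
a=c1(50,467,.01);b=c1(287,515,.01);d=a-b;print(a,b,np.linalg.norm(d),"yaw",np.arctan2(-d[0],d[1]))
e=c1(147,25,.07);print(e)
hl=c1(467,82,.095);hr=c1(540,92,.095);d=hl-hr;print(hl,hr,np.linalg.norm(d),np.arctan2(-d[0],d[1]))
print("hood front",c1(90,365,.077),c1(283,408,.077))
yaw=np.arctan2(-(a-b)[0],(a-b)[1])
c=c1
from scipy.optimize import least_squares
obs=[((50,467),(-130,75,10)),((287,515),(-130,-75,10)),((92,362),(-70,61,77)),((285,405),(-70,-61,77))]
def res(x):
    Rz=R.from_euler('z',x[2]).as_matrix();o=[]
    for (u,v),p in obs:
        q=Rz@(np.array(p)/1000)+[x[0],x[1],0];o+=list(proj(f,q)-[235+(u+.5)/5.5-.5,150+(v+.5)/5.5-.5])
    return o
s=least_squares(res,[.55,-.03,-.15]);print(s.x,np.array(res(s.x)))
Rz=R.from_euler('z',s.x[2]).as_matrix()
print("pedal up",Rz@[-.106,-.15,.151]+[*s.x[:2],0],"down",Rz@[-.131,-.15,.059]+[*s.x[:2],0])
print("rib px",(proj(f,Rz@[-.106,-.15,.151]+[*s.x[:2],0])-[235,150])*5.5)
c2=lambda u,v,z:ray(f,150+(u+.5)/8-.5,175+(v+.5)/8-.5,z)
B=np.array([c2(*p,.024) for p in((167,82),(285,68),(315,388),(197,400))]);print(B,B.mean(0))
l=(B[0]+B[1]-B[2]-B[3])/2;print(np.linalg.norm(l),np.arctan2(l[1],l[0]),np.linalg.norm(B[0]-B[1]))
# current tool axes
print(R.from_rotvec(status.get_obs()["orientation"]).as_matrix())
print(eyes.grab_frame("wrist")["T_tool_cam"])
E
```

```text
[0.4342 0.0665 0.01  ] [ 0.421  -0.0812  0.01  ] 0.14835609955253173 yaw -0.08951066332420053
[0.7045 0.0365 0.07  ]
[ 0.6823 -0.1584  0.095 ] [ 0.6809 -0.2024  0.095 ] 0.04401926244023034 -0.031036173118380358
hood front [0.4898 0.0477 0.077 ] [ 0.4769 -0.068   0.077 ]
[ 0.556  -0.0185 -0.0928] [-0.5327  0.1605 -0.0782  0.4047 -0.6005 -0.1381  1.184  -0.4353]
pedal up [ 0.4365 -0.158   0.151 ] down [ 0.4116 -0.1557  0.059 ]
rib px [447.6544 478.3334]
[[0.5748 0.3361 0.024 ]
 [0.5865 0.2866 0.024 ]
 [0.4508 0.2538 0.024 ]
 [0.4403 0.3024 0.024 ]] [0.5131 0.2947 0.024 ]
0.1391272021821139 0.2415053517998958 0.05084459745232304
[[ 0.9687  0.2482  0.0001]
 [ 0.2482 -0.9687  0.    ]
 [ 0.0001  0.     -1.    ]]
[[ 0.0009 -0.9513 -0.3082  0.0787]
 [ 1.      0.0009  0.0002 -0.0007]
 [ 0.0001 -0.3082  0.9513 -0.1419]
 [ 0.      0.      0.      1.    ]]
```

Request:
{"name": "drive_tool", "arguments": {"commands": [{"tx": 0.47, "ty": 0.89, "rz": 0.72, "grip": 1}, {"tx": 0.47, "ty": 0.89, "rz": 0.72, "grip": 1}, {"tx": 0.47, "ty": 0.89, "rz": 0.72, "grip": 1}, {"tx": 0.47, "ty": 0.89, "rz": 0.72, "grip": 1}, {"tx": 0.47, "ty": 0.89, "rz": 0.72, "grip": 1}, {"tx": 0.47, "ty": 0.89, "rz": 0.72, "grip": 1}, {"tx": 0.47, "ty": 0.89, "rz": 0.72, "grip": 1}, {"tx": 0.47, "ty": 0.89, "rz": 0.72, "grip": 1}, {"tx": 0.47, "ty": 0.89, "rz": 0.72, "grip": 1}, {"tx": 0.47, "ty": 0.89, "rz": 0.72, "grip": 1}]}}

```text
validation failed for argument at $.co...
```

Request:
{"name": "drive_tool", "arguments": {"commands": [{"tx": 0.47, "ty": 0.89, "rz": 0.72, "grip": 1}, {"tx": 0.47, "ty": 0.89, "rz": 0.72, "grip": 1}, {"tx": 0.47, "ty": 0.89, "rz": 0.72, "grip": 1}, {"tx": 0.47, "ty": 0.89, "rz": 0.72, "grip": 1}, {"tx": 0.47, "ty": 0.89, "rz": 0.72, "grip": 1}, {"tx": 0.47, "ty": 0.89, "rz": 0.72, "grip": 1}, {"tx": 0.47, "ty": 0.89, "rz": 0.72, "grip": 1}, {"tx": 0.47, "ty": 0.89, "rz": 0.72, "grip": 1}, {"tx": 0.47, "ty": 0.89, "rz": 0.72, "grip": 1}]}}

```text
validation failed for argument at $.co...
```

```bash
python3 - <<'E'
from h import *
np.set_printoptions(suppress=True,precision=4)
o=status.get_obs();print(o["clock"],o["tcp_pos"],R.from_rotvec(o["orientation"]).as_matrix(),o["joints"])
E
```

```text
1.65 [ 0.1675 -0.6539  0.2313] [[ 0.9687  0.2482  0.    ]
 [ 0.2482 -0.9687  0.    ]
 [ 0.     -0.     -1.    ]] [ 1.2119  0.4771  0.0224  1.5554 -0.0115  1.1093 -0.0831]
```

Request:
{"name": "drive_tool", "arguments": {"commands": [{"tx": 0.47, "ty": 0.89, "tz": 0.0, "rx": 0.0, "ry": 0.0, "rz": 0.72, "grip": 1.0}]}}

```text
clock: 1.78
tcp_pos: [0.1757, -0.6368, 0.2311]
orientation: [3.093, 0.549, -0.002]
contact_force: [0.9, -0.4, 0.4]
grip_width: 0.0696
```

Request:
{"name": "drive_tool", "arguments": {"commands": [{"tx": 0.47, "ty": 0.89, "tz": 0, "rx": 0, "ry": 0, "rz": 0.72, "grip": 1}, {"tx": 0.47, "ty": 0.89, "tz": 0, "rx": 0, "ry": 0, "rz": 0.72, "grip": 1}, {"tx": 0.47, "ty": 0.89, "tz": 0, "rx": 0, "ry": 0, "rz": 0.72, "grip": 1}, {"tx": 0.47, "ty": 0.89, "tz": 0, "rx": 0, "ry": 0, "rz": 0.72, "grip": 1}, {"tx": 0.47, "ty": 0.89, "tz": 0, "rx": 0, "ry": 0, "rz": 0.72, "grip": 1}, {"tx": 0.47, "ty": 0.89, "tz": 0, "rx": 0, "ry": 0, "rz": 0.72, "grip": 1}, {"tx": 0.47, "ty": 0.89, "tz": 0, "rx": 0, "ry": 0, "rz": 0.72, "grip": 1}, {"tx": 0.47, "ty": 0.89, "tz": 0, "rx": 0, "ry": 0, "rz": 0.72, "grip": 1}, {"tx": 0.47, "ty": 0.89, "tz": 0, "rx": 0, "ry": 0, "rz": 0.72, "grip": 1}, {"tx": 0.47, "ty": 0.89, "tz": 0, "rx": 0, "ry": 0, "rz": 0.72, "grip": 1}]}}

```text
clock: 3.02
tcp_pos: [0.2712, -0.4576, 0.2315]
orientation: [2.443, 1.975, -0.0]
contact_force: [-0.5, -0.3, -0.2]
grip_width: 0.0001
```

Request:
{"name": "drive_tool", "arguments": {"commands": [{"tx": 0.47, "ty": 0.89, "tz": 0, "rx": 0, "ry": 0, "rz": 0.72, "grip": 1}, {"tx": 0.47, "ty": 0.89, "tz": 0, "rx": 0, "ry": 0, "rz": 0.72, "grip": 1}, {"tx": 0.47, "ty": 0.89, "tz": 0, "rx": 0, "ry": 0, "rz": 0.72, "grip": 1}, {"tx": 0.47, "ty": 0.89, "tz": 0, "rx": 0, "ry": 0, "rz": 0.72, "grip": 1}, {"tx": 0.47, "ty": 0.89, "tz": 0, "rx": 0, "ry": 0, "rz": 0.72, "grip": 1}, {"tx": 0.47, "ty": 0.89, "tz": 0, "rx": 0, "ry": 0, "rz": 0.72, "grip": 1}, {"tx": 0.47, "ty": 0.89, "tz": 0, "rx": 0, "ry": 0, "rz": 0.72, "grip": 1}, {"tx": 0.47, "ty": 0.89, "tz": 0, "rx": 0, "ry": 0, "rz": 0.72, "grip": 1}, {"tx": 0.47, "ty": 0.89, "tz": 0, "rx": 0, "ry": 0, "rz": 0.72, "grip": 1}, {"tx": 0.47, "ty": 0.89, "tz": 0, "rx": 0, "ry": 0, "rz": 0.72, "grip": 1}]}}

```text
clock: 4.28
tcp_pos: [0.3652, -0.2796, 0.2315]
orientation: [1.189, 2.907, -0.0]
contact_force: [-0.1, 0.7, -0.0]
grip_width: -0.0004
```

```bash
python3 - <<'E'
from h import *
np.set_printoptions(suppress=True,precision=4)
o=status.get_obs();print(o["clock"],o["tcp_pos"],R.from_rotvec(o["orientation"]).as_matrix(),o["joints"])
f=grab("wrist","w1.png")
P=f["P"];k=f["ok"]&(P[...,0]>.36)&(P[...,0]<.5)&(P[...,1]>-.2)&(P[...,1]<-.12)&(P[...,2]>.125)&(P[...,2]<.165)
print(k.sum(),P[k].min(0) if k.any() else 0,P[k].max(0) if k.any() else 0)
E
```

```text
4.275 [ 0.3652 -0.2796  0.2315] [[-0.7133  0.7009  0.0003]
 [ 0.7009  0.7133 -0.0004]
 [-0.0005 -0.     -1.    ]] [ 1.019   0.162  -0.5483  2.0188  0.1012  0.9862  1.2148]
1852 [ 0.4035 -0.1649  0.1251] [ 0.4563 -0.1471  0.1581]
```

View pics/w1.png

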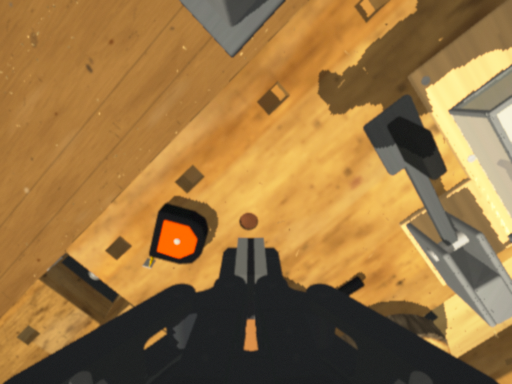

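Request:
{"name": "drive_tool", "arguments": {"commands": [{"tx": 0.42, "ty": 0.77, "tz": 0, "rx": 0, "ry": 0, "rz": 0.61, "grip": 1}, {"tx": 0.42, "ty": 0.77, "tz": 0, "rx": 0, "ry": 0, "rz": 0.61, "grip": 1}, {"tx": 0.42, "ty": 0.77, "tz": 0, "rx": 0, "ry": 0, "rz": 0.61, "grip": 1}, {"tx": 0.42, "ty": 0.77, "tz": 0, "rx": 0, "ry": 0, "rz": 0.61, "grip": 1}, {"tx": 0.42, "ty": 0.77, "tz": 0, "rx": 0, "ry": 0, "rz": 0.61, "grip": 1}, {"tx": 0.42, "ty": 0.77, "tz": -0.5, "rx": 0, "ry": 0, "rz": 0.61, "grip": 1}, {"tx": 0.42, "ty": 0.77, "tz": -1, "rx": 0, "ry": 0, "rz": 0.61, "grip": 1}, {"tx": 0.42, "ty": 0.77, "tz": -1, "rx": 0, "ry": 0, "rz": 0.61, "grip": 1}]}}

```text
clock: 5.32
tcp_pos: [0.4323, -0.1565, 0.1803]
orientation: [0.15, 3.138, -0.0]
contact_force: [-0.7, -0.1, -0.1]
grip_width: 0.0003
```

```bash
python3 - <<'E'
from h import *
np.set_printoptions(suppress=True,precision=4)
o=status.get_obs();print(o["clock"],o["tcp_pos"],R.from_rotvec(o["orientation"]).as_matrix(),o["joints"])
f=grab("wrist","w2.png")
E
```

```text
5.325 [ 0.4323 -0.1565  0.1803] [[-0.9954  0.0954  0.0001]
 [ 0.0954  0.9954 -0.0001]
 [-0.0001 -0.0001 -1.    ]] [ 0.8447  0.2607 -0.7191  2.0669  0.2206  0.8885  1.4774]
```

View pics/w2.png

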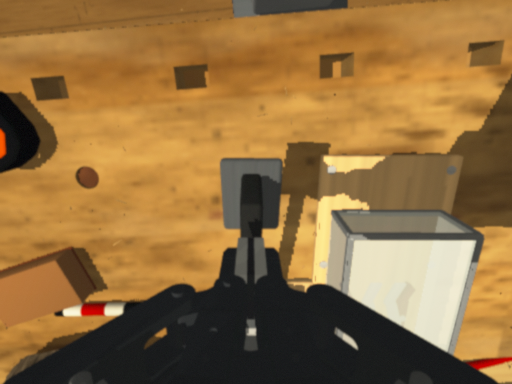

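Request:
{"name": "drive_tool", "arguments": {"commands": [{"tx": 0, "ty": 0, "tz": -0.75, "rx": 0, "ry": 0, "rz": 0, "grip": 1}, {"tx": 0, "ty": 0, "tz": -0.75, "rx": 0, "ry": 0, "rz": 0, "grip": 1}, {"tx": -0.38, "ty": 0.03, "tz": -0.78, "rx": 0, "ry": 0, "rz": 0, "grip": 1}, {"tx": -0.28, "ty": 0.03, "tz": -0.78, "rx": 0, "ry": 0, "rz": 0, "grip": 1}, {"tx": -0.22, "ty": 0.02, "tz": -0.78, "rx": 0, "ry": 0, "rz": 0, "grip": 1}, {"tx": -0.15, "ty": 0.01, "tz": -0.78, "rx": 0, "ry": 0, "rz": 0, "grip": 1}, {"tx": -0.1, "ty": 0, "tz": -0.78, "rx": 0, "ry": 0, "rz": 0, "grip": 1}, {"tx": -0.05, "ty": 0, "tz": -0.78, "rx": 0, "ry": 0, "rz": 0, "grip": 1}, {"tx": 0, "ty": 0, "tz": -0.1, "rx": 0, "ry": 0, "rz": 0, "grip": 1}]}}

```text
clock: 6.5
tcp_pos: [0.4085, -0.1552, 0.0585]
orientation: [-0.154, -3.135, 0.007]
contact_force: [-24.5, 5.8, 86.6]
grip_width: -0.0001
```

```bash
python3 - <<'E'
from h import *
np.set_printoptions(suppress=True,precision=4)
o=status.get_obs();print(o["clock"],o["tcp_pos"],o["contact_force"])
f=grab("top","t2.png")
E
```

```text
6.5 [ 0.4085 -0.1552  0.0585] [-24.5409   5.8128  86.5595]
```

View pics/t2.png

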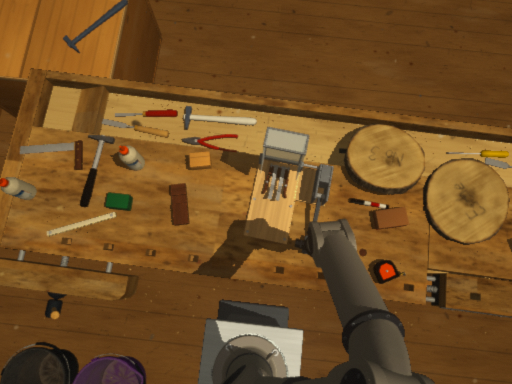

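Request:
{"name": "drive_tool", "arguments": {"commands": [{"tx": 0, "ty": 0, "tz": 0.4, "rx": 0, "ry": 0, "rz": 0, "grip": 1}, {"tx": 0, "ty": 0, "tz": 1, "rx": 0, "ry": 0, "rz": 0, "grip": 1}, {"tx": 0, "ty": 0.2, "tz": 1, "rx": 0, "ry": 0, "rz": 0, "grip": 1}, {"tx": 0, "ty": 0.5, "tz": 1, "rx": 0, "ry": 0, "rz": 0, "grip": 1}, {"tx": 0.1, "ty": 1, "tz": 0.5, "rx": 0, "ry": 0, "rz": 0.1, "grip": 1}, {"tx": 0.1, "ty": 1, "tz": 0, "rx": 0, "ry": 0, "rz": 0.1, "grip": 1}, {"tx": 0.1, "ty": 1, "tz": 0, "rx": 0, "ry": 0, "rz": 0.1, "grip": 1}, {"tx": 0.1, "ty": 1, "tz": 0, "rx": 0, "ry": 0, "rz": 0.1, "grip": 1}]}}

```text
clock: 7.55
tcp_pos: [0.4161, -0.0593, 0.133]
orientation: [-0.064, -3.14, -0.001]
contact_force: [-0.2, -0.8, 0.6]
grip_width: -0.0
```

```bash
python3 - <<'E'
from h import *
np.set_printoptions(suppress=True,precision=4)
o=status.get_obs();print(o["clock"],o["tcp_pos"],o["contact_force"])
f=grab("top","t3.png");cv2.imwrite("pics/t3z.png",cv2.resize(f["frame"][120:258,225:375],None,fx=4,fy=4,interpolation=cv2.INTER_CUBIC))
P=f["P"];k=f["ok"]&(P[...,0]>.35)&(P[...,0]<.5)&(P[...,1]<-.13)&(P[...,1]>-.19)&(P[...,2]>.04)
print(P[k].min(0),P[k].max(0),np.median(P[k],0))
f=grab("wrist","w3.png")
E
```

```text
7.55 [ 0.4161 -0.0593  0.133 ] [-0.1624 -0.7888  0.5973]Traceback (most recent call last):
  File "<stdin>", line 6, in <module>
    return umr_minimum(a, axis, None, out, keepdims, initial, where)
ValueError: zero-size array to reduction operation minimum which has no identity
```

View pics/t3z.png

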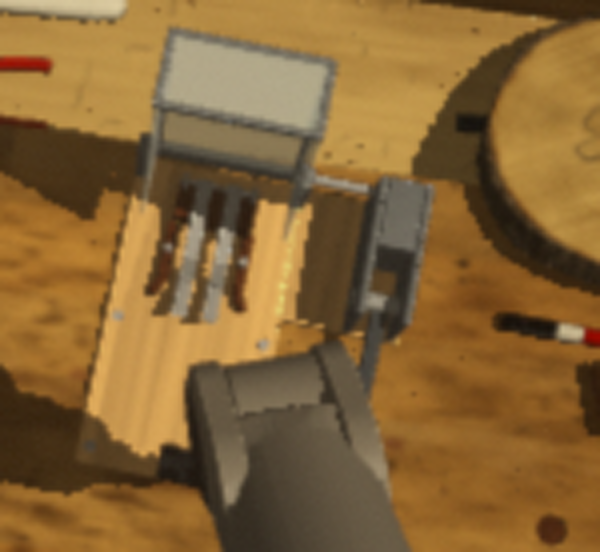

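Request:
{"name": "drive_tool", "arguments": {"commands": [{"tx": 0.15, "ty": 0.95, "tz": 0, "rx": 0, "ry": 0, "rz": 0.11, "grip": -1}, {"tx": 0.15, "ty": 0.95, "tz": 0, "rx": 0, "ry": 0, "rz": 0.11, "grip": -1}, {"tx": 0.15, "ty": 0.95, "tz": 0, "rx": 0, "ry": 0, "rz": 0.11, "grip": -1}, {"tx": 0.15, "ty": 0.95, "tz": 0, "rx": 0, "ry": 0, "rz": 0.11, "grip": -1}, {"tx": 0.15, "ty": 0.95, "tz": 0, "rx": 0, "ry": 0, "rz": 0.11, "grip": -1}, {"tx": 0.15, "ty": 0.95, "tz": 0, "rx": 0, "ry": 0, "rz": 0.11, "grip": -1}, {"tx": 0.15, "ty": 0.95, "tz": 0, "rx": 0, "ry": 0, "rz": 0.11, "grip": -1}, {"tx": 0.15, "ty": 0.95, "tz": 0, "rx": 0, "ry": 0, "rz": 0.11, "grip": -1}, {"tx": 0.15, "ty": 0.95, "tz": 0, "rx": 0, "ry": 0, "rz": 0.11, "grip": -1}, {"tx": 0.15, "ty": 0.95, "tz": 0, "rx": 0, "ry": 0, "rz": 0.11, "grip": -1}]}}

```text
clock: 8.85
tcp_pos: [0.4463, 0.1302, 0.1333]
orientation: [0.176, -3.136, -0.0]
contact_force: [-0.4, -0.8, -0.2]
grip_width: 0.0853
```

Request:
{"name": "drive_tool", "arguments": {"commands": [{"tx": 0.15, "ty": 0.95, "tz": 0, "rx": 0, "ry": 0, "rz": 0.11, "grip": -1}, {"tx": 0.15, "ty": 0.95, "tz": 0, "rx": 0, "ry": 0, "rz": 0.11, "grip": -1}, {"tx": 0.15, "ty": 0.95, "tz": 0, "rx": 0, "ry": 0, "rz": 0.11, "grip": -1}, {"tx": 0.15, "ty": 0.95, "tz": 0, "rx": 0, "ry": 0, "rz": 0.11, "grip": -1}, {"tx": 0.15, "ty": 0.95, "tz": 0, "rx": 0, "ry": 0, "rz": 0.11, "grip": -1}, {"tx": 0.15, "ty": 0.95, "tz": 0, "rx": 0, "ry": 0, "rz": 0.11, "grip": -1}, {"tx": 0.15, "ty": 0.95, "tz": 0, "rx": 0, "ry": 0, "rz": 0.11, "grip": -1}, {"tx": 0.15, "ty": 0.95, "tz": 0, "rx": 0, "ry": 0, "rz": 0.11, "grip": -1}]}}

```text
clock: 9.85
tcp_pos: [0.4707, 0.2822, 0.1337]
orientation: [0.368, -3.12, -0.0]
contact_force: [0.5, -0.5, 0.0]
grip_width: 0.0855
```

```bash
python3 - <<'E'
from h import *
np.set_printoptions(suppress=True,precision=4)
o=status.get_obs();print(o["clock"],o["tcp_pos"],o["contact_force"],R.from_rotvec(o["orientation"]).as_matrix()[:,0])
f=grab("wrist","w4.png")
m=spotter.masks_of("wrist","board_centre");print([(x["confidence"],x["mask"].sum()) for x in m])
k=m[0]["mask"]&f["ok"];P=f["P"][k];q=P[(P[:,2]>.02)&(P[:,2]<.03)];rc=cv2.minAreaRect(q[:,:2].astype(np.float32)*1000);print(rc,np.median(P[:,2]),cv2.boxPoints(rc))
# rear part direction from top surface: PCA on edges
f=grab("top","t4.png")
P=f["P"];k=f["ok"]&(P[...,0]>.35)&(P[...,0]<.5)&(P[...,1]<-.13)&(P[...,1]>-.19)&(P[...,2]>.025)
print(P[k].min(0),P[k].max(0),np.median(P[k],0))
cv2.imwrite("pics/t4z.png",cv2.resize(f["frame"][120:258,225:375],None,fx=4,fy=4,interpolation=cv2.INTER_CUBIC))
E
```

```text
9.85 [0.4707 0.2822 0.1337] [ 0.4534 -0.512   0.0331] [-0.9725 -0.2328  0.    ]
[(0.82, np.int64(7635))]
((513.3390502929688, 299.33453369140625), (139.7153778076172, 50.03950881958008), 13.476304054260254) 0.023290576589511502 [[439.5741 307.3856]
 [451.2355 258.7238]
 [587.104  291.2835]
 [575.4426 339.9453]]
[ 0.3902 -0.1791  0.0254] [ 0.4997 -0.1336  0.0696] [ 0.441  -0.1572  0.0389]
```

View pics/w4.png

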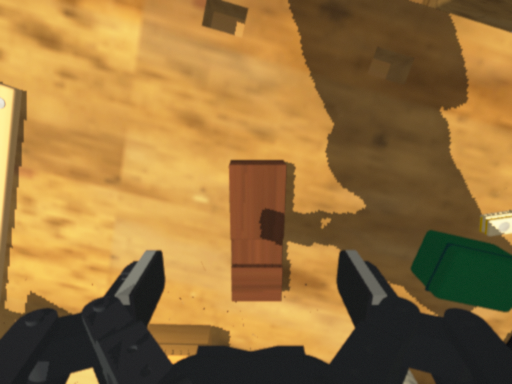

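View pics/t4z.png

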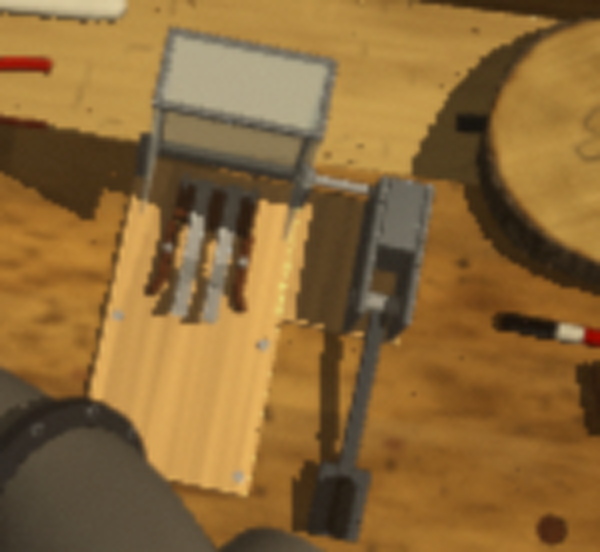

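Request:
{"name": "drive_tool", "arguments": {"commands": [{"tx": -0.05, "ty": 0.33, "tz": -0.9, "rx": 0, "ry": 0, "rz": 0, "grip": -1}, {"tx": 0, "ty": 0, "tz": -0.94, "rx": 0, "ry": 0, "rz": 0, "grip": -1}, {"tx": 0, "ty": 0, "tz": -0.94, "rx": 0, "ry": 0, "rz": 0, "grip": -1}, {"tx": 0, "ty": 0, "tz": -0.94, "rx": 0, "ry": 0, "rz": 0, "grip": -1}, {"tx": 0, "ty": 0, "tz": -0.94, "rx": 0, "ry": 0, "rz": 0, "grip": -1}, {"tx": 0, "ty": 0, "tz": -0.94, "rx": 0, "ry": 0, "rz": 0, "grip": -1}, {"tx": 0, "ty": 0, "tz": -0.9, "rx": 0, "ry": 0, "rz": 0, "grip": -1}, {"tx": 0, "ty": 0, "tz": 0, "rx": 0, "ry": 0, "rz": 0, "grip": -1}]}}

```text
clock: 11.0
tcp_pos: [0.4686, 0.2869, 0.0022]
orientation: [0.367, -3.118, 0.002]
contact_force: [0.1, 0.3, -0.3]
grip_width: 0.0854
```

Request:
{"name": "drive_tool", "arguments": {"commands": [{"tx": 0, "ty": 0, "tz": 0, "rx": 0, "ry": 0, "rz": 0, "grip": 0.6}, {"tx": 0, "ty": 0, "tz": 0, "rx": 0, "ry": 0, "rz": 0, "grip": 0.6}, {"tx": 0, "ty": 0, "tz": 0, "rx": 0, "ry": 0, "rz": 0, "grip": 0.6}, {"tx": 0, "ty": 0, "tz": 0, "rx": 0, "ry": 0, "rz": 0, "grip": 0.6}, {"tx": 0, "ty": 0, "tz": 0, "rx": 0, "ry": 0, "rz": 0, "grip": 0.6}], "grip_force": 50}}

```text
clock: 11.62
tcp_pos: [0.4701, 0.288, 0.0047]
orientation: [-0.366, 3.119, 0.001]
contact_force: [-0.6, 0.5, 6.0]
grip_width: 0.0491
```

Request:
{"name": "drive_tool", "arguments": {"commands": [{"tx": 0, "ty": 0, "tz": 0.5, "rx": 0, "ry": 0, "rz": 0, "grip": 0.6}, {"tx": 0, "ty": 0, "tz": 1, "rx": 0, "ry": 0, "rz": 0, "grip": 0.6}, {"tx": 0, "ty": 0, "tz": 1, "rx": 0, "ry": 0, "rz": 0, "grip": 0.6}, {"tx": -0.13, "ty": -0.92, "tz": 1, "rx": 0, "ry": 0, "rz": -0.15, "grip": 0.6}, {"tx": -0.13, "ty": -0.92, "tz": 1, "rx": 0, "ry": 0, "rz": -0.15, "grip": 0.6}, {"tx": -0.13, "ty": -0.92, "tz": 0.5, "rx": 0, "ry": 0, "rz": -0.15, "grip": 0.6}, {"tx": -0.13, "ty": -0.92, "tz": 0, "rx": 0, "ry": 0, "rz": -0.15, "grip": 0.6}, {"tx": -0.13, "ty": -0.92, "tz": 0, "rx": 0, "ry": 0, "rz": -0.15, "grip": 0.6}, {"tx": -0.13, "ty": -0.92, "tz": 0, "rx": 0, "ry": 0, "rz": -0.15, "grip": 0.6}, {"tx": -0.13, "ty": -0.92, "tz": 0, "rx": 0, "ry": 0, "rz": -0.15, "grip": 0.6}]}}

```text
clock: 12.88
tcp_pos: [0.4509, 0.1574, 0.1034]
orientation: [0.135, -3.138, 0.0]
contact_force: [-1.0, 0.4, -1.8]
grip_width: 0.0489
```

Request:
{"name": "drive_tool", "arguments": {"commands": [{"tx": -0.13, "ty": -0.92, "tz": 0, "rx": 0, "ry": 0, "rz": -0.15, "grip": 0.6}, {"tx": -0.13, "ty": -0.92, "tz": 0, "rx": 0, "ry": 0, "rz": -0.15, "grip": 0.6}, {"tx": -0.13, "ty": -0.92, "tz": 0, "rx": 0, "ry": 0, "rz": -0.15, "grip": 0.6}, {"tx": -0.13, "ty": -0.92, "tz": 0, "rx": 0, "ry": 0, "rz": -0.15, "grip": 0.6}]}}

```text
clock: 13.38
tcp_pos: [0.4408, 0.0839, 0.1037]
orientation: [-0.004, 3.142, 0.0]
contact_force: [-0.8, 0.1, -1.0]
grip_width: 0.049
```

```bash
python3 - <<'E'
from h import *
np.set_printoptions(suppress=True,precision=4)
o=status.get_obs();print(o["clock"],o["tcp_pos"],o["contact_force"],R.from_rotvec(o["orientation"]).as_matrix()[:,0])
f=grab("wrist","w5.png")
f=grab("top","t5.png")
cv2.imwrite("pics/t5z.png",cv2.resize(f["frame"][120:258,205:355],None,fx=4,fy=4,interpolation=cv2.INTER_CUBIC))
E
```

```text
13.375 [0.4408 0.0839 0.1037] [-0.8491  0.0641 -0.9529] [-1.     -0.0023 -0.0001]
```

View pics/w5.png

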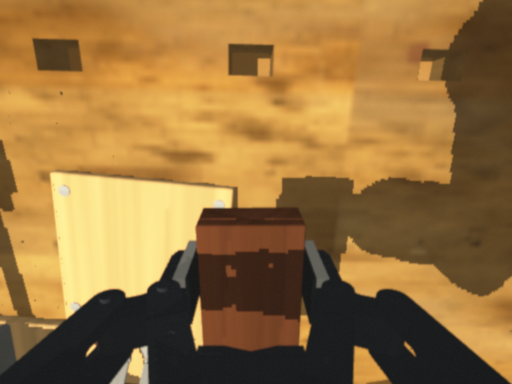

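View pics/t5z.png

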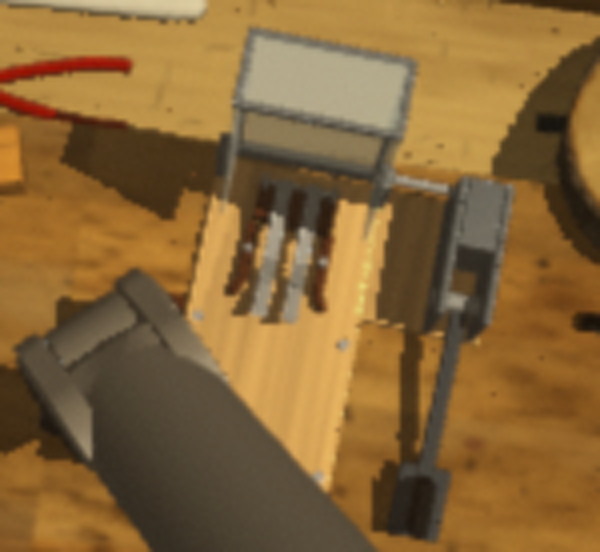

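```bash
python3 - <<'E'
from h import *
np.set_printoptions(suppress=True,precision=4)
f=grab("wrist")
fr=f["frame"];cv2.imwrite("pics/w5z.png",cv2.resize(fr[160:330,40:250],None,fx=3.7,fy=3.7,interpolation=cv2.INTER_CUBIC))
a=ray(f,237,187,.01);b=ray(f,51.5,172,.01);d=a-b;print(a,b,np.linalg.norm(d),np.arctan2(-d[0],d[1]))
print("depth",f["P"][190,228],f["P"][178,60])
y=np.arctan2(-d[0],d[1]);m=(a+b)/2;print("jig origin",m[:2]+.13*np.array([np.cos(y),np.sin(y)]))
# same with top for corner right
g=grab("top")
b2=ray(g,205+(331+.5)/4-.5,120+(492+.5)/4-.5,.01);print("top right corner",b2)
# fit edges via base mask: hsv segmentation of front edge
P=f["P"];k=f["ok"]&(P[...,2]>.006)&(P[...,2]<.014)&(P[...,0]<.5)&(P[...,1]<.08)
q=P[k];print(k.sum())
# front edge: per column min x
pts=[]
for u in range(70,190,3):
    c=np.where(k[:,u])[0]
    if len(c): pts.append(P[c[0],u])
pts=np.array(pts);print(np.polyfit(pts[:,1],pts[:,0],1),pts[0],pts[-1])
pts=[]
for v in range(180,250,3):
    c=np.where(k[v,:])[0]
    if len(c): pts.append(P[v,c[0]])
pts=np.array(pts);print(np.polyfit(pts[:,0],pts[:,1],1),pts[0],pts[-1])
E
```

```text
[0.4309 0.0719 0.01  ] [ 0.4185 -0.0777  0.01  ] 0.1500878662453655 -0.0832219220385764
depth [0.4338 0.0644 0.0092] [ 0.4238 -0.0727  0.0085]
jig origin [ 0.5542 -0.0137]
top right corner [ 0.4232 -0.0831  0.01  ]
11901
[0.095  0.4269] [ 0.4208 -0.0647  0.0073] [0.43   0.0304 0.0074]
[-0.0974 -0.0368] [ 0.4255 -0.0787  0.0087] [ 0.4889 -0.0847  0.0083]
```

View pics/w5z.png

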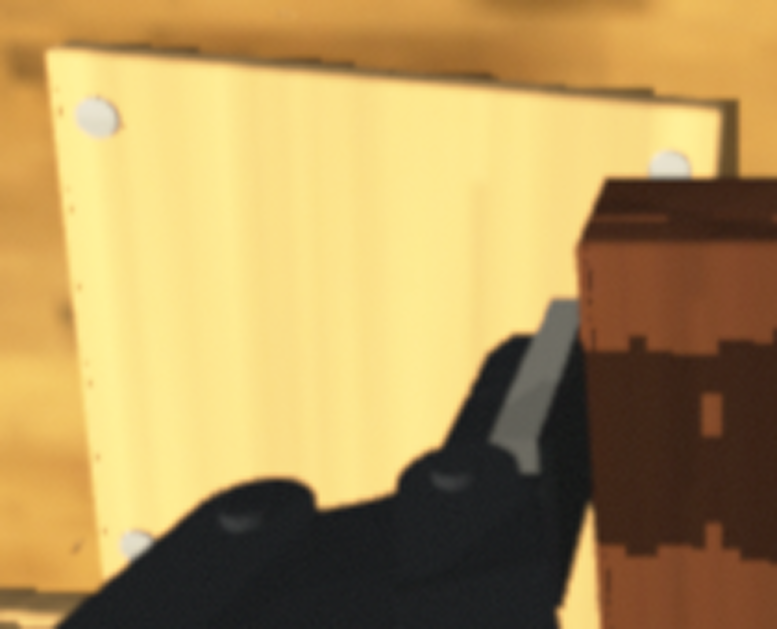

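Request:
{"name": "drive_tool", "arguments": {"commands": [{"tx": -0.13, "ty": -0.87, "tz": 0, "rx": 0, "ry": 0, "rz": -0.14, "grip": 0.6}, {"tx": -0.13, "ty": -0.87, "tz": 0, "rx": 0, "ry": 0, "rz": -0.14, "grip": 0.6}, {"tx": -0.14, "ty": -0.87, "tz": 0, "rx": 0, "ry": 0, "rz": -0.14, "grip": 0.6}, {"tx": -0.14, "ty": -0.87, "tz": 0, "rx": 0, "ry": 0, "rz": -0.14, "grip": 0.6}, {"tx": -0.14, "ty": -0.87, "tz": 0, "rx": 0, "ry": 0, "rz": -0.13, "grip": 0.6}, {"tx": 0, "ty": 0, "tz": -1, "rx": 0, "ry": 0, "rz": 0, "grip": 0.6}, {"tx": 0, "ty": 0, "tz": -1, "rx": 0, "ry": 0, "rz": 0, "grip": 0.6}, {"tx": 0, "ty": 0, "tz": -1, "rx": 0, "ry": 0, "rz": 0, "grip": 0.6}, {"tx": 0, "ty": 0, "tz": 0, "rx": 0, "ry": 0, "rz": 0, "grip": 0.6}]}}

```text
clock: 14.7
tcp_pos: [0.4262, -0.0025, 0.0428]
orientation: [-0.146, -3.135, 0.0]
contact_force: [-0.5, -0.2, -1.5]
grip_width: 0.0489
```

```bash
python3 - <<'E'
from h import *
np.set_printoptions(suppress=True,precision=4)
o=status.get_obs();print(o["clock"],o["tcp_pos"],o["contact_force"],R.from_rotvec(o["orientation"]).as_matrix()[:,0])
f=grab("wrist","w6.png")
f=grab("scene","s6.png")
cv2.imwrite("pics/s6z.png",cv2.resize(f["frame"][130:280,180:350],None,fx=4,fy=4,interpolation=cv2.INTER_CUBIC))
f=grab("top","t6.png")
cv2.imwrite("pics/t6z.png",cv2.resize(f["frame"][130:260,225:345],None,fx=4.6,fy=4.6,interpolation=cv2.INTER_CUBIC))
E
```

```text
14.7 [ 0.4262 -0.0025  0.0428] [-0.4587 -0.1929 -1.5022] [-0.9957  0.093   0.0028]
```

View pics/w6.png

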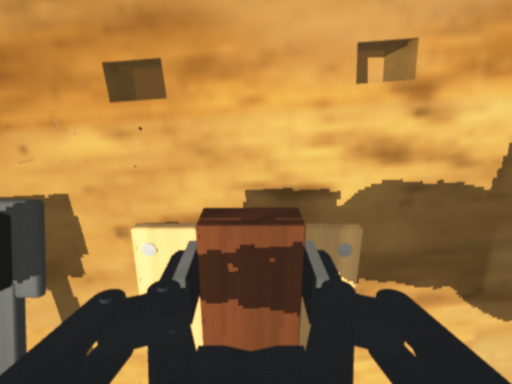

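View pics/s6z.png

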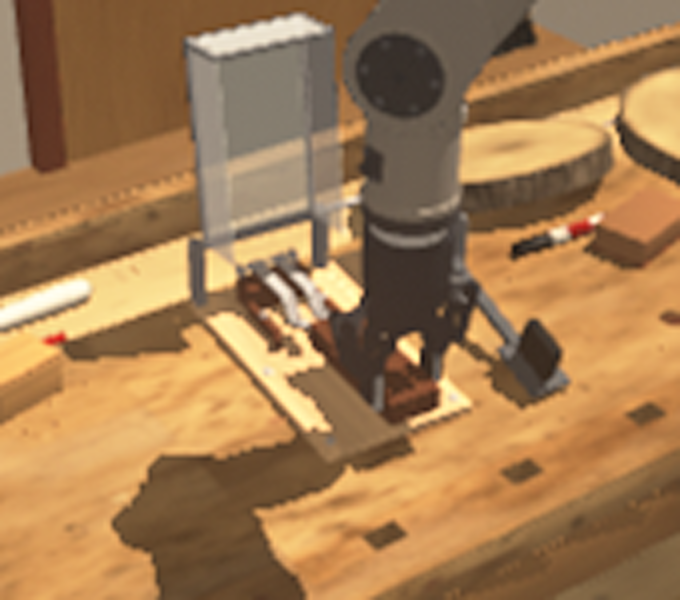

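View pics/t6z.png

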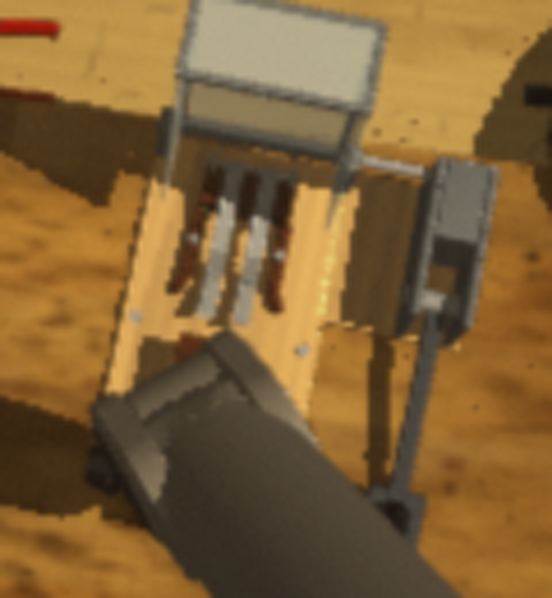

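```bash
python3 - <<'E'
from h import *
np.set_printoptions(suppress=True,precision=4)
f=grab("wrist");o=status.get_obs();T=np.eye(4);T[:3,:3]=R.from_rotvec(o["orientation"]).as_matrix();T[:3,3]=o["tcp_pos"];Ti=np.linalg.inv(T)
t=lambda p:(Ti@np.append(p,1))[:3]
cv2.imwrite("pics/w6z.png",cv2.resize(f["frame"][195:350,120:375],None,fx=3,fy=3,interpolation=cv2.INTER_CUBIC))
for u,v in((133,226),(361,226)): print("base",t(ray(f,u,v,.01)),ray(f,u,v,.01))
for u,v in((197,222),(305,222),(203,209),(299,209)): print("board",t(ray(f,u,v,.0625 if v>215 else .0385)), t(f["P"][v+4,u+ (4 if u<250 else -4)]))
P=f["P"]; k=f["ok"][225:345,200:302]; q=P[225:345,200:302][k]; q=q[q[:,2]>.05]
c,_,_,_=np.linalg.lstsq(np.c_[q[:,:2],np.ones(len(q))],q[:,2],rcond=None);print("slope",c,np.median(q[:,2]))
E
```

```text
base [ 0.0012 -0.0747  0.0345] [ 0.4199 -0.0762  0.01  ]
base [0.0013 0.0714 0.0345] [0.4334 0.0692 0.01  ]
board [ 0.0267 -0.0234 -0.0181] [ 0.0245 -0.0218 -0.0177]
board [ 0.0267  0.0249 -0.0181] [ 0.0244  0.0234 -0.0172]
board [ 0.0238 -0.0245  0.0059] [ 0.0251 -0.021  -0.0032]
board [0.0238 0.0261 0.0059] [ 0.0252  0.0226 -0.0034]
slope [-0.0015  0.0003  0.0638] 0.06312329796191664
```

View pics/w6z.png

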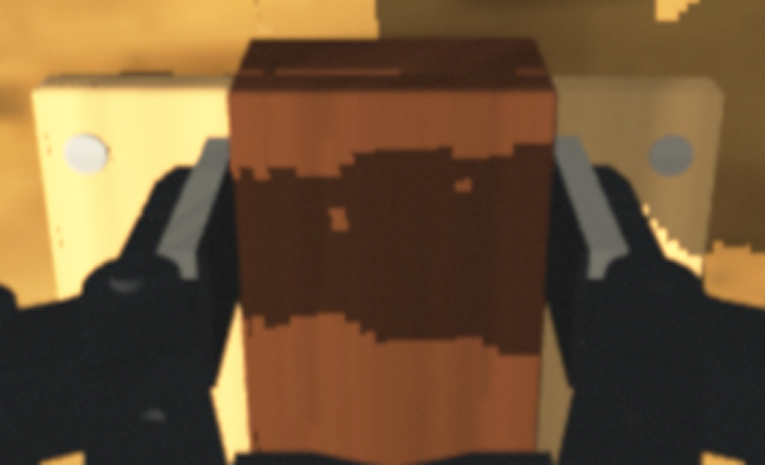

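Request:
{"name": "drive_tool", "arguments": {"commands": [{"tx": 0, "ty": -0.12, "tz": -0.5, "rx": 0, "ry": 0, "rz": 0, "grip": 0.6}, {"tx": 0, "ty": 0, "tz": -0.5, "rx": 0, "ry": 0, "rz": 0, "grip": 0.6}, {"tx": 0, "ty": 0, "tz": -0.4, "rx": 0, "ry": 0, "rz": 0, "grip": 0.6}, {"tx": 0, "ty": 0, "tz": 0, "rx": 0, "ry": 0, "rz": 0, "grip": 0.6}, {"tx": 0.5, "ty": -0.047, "tz": 0, "rx": 0, "ry": 0, "rz": 0, "grip": 0.6}, {"tx": 0.5, "ty": -0.047, "tz": 0, "rx": 0, "ry": 0, "rz": 0, "grip": 0.6}, {"tx": 0.5, "ty": -0.047, "tz": 0, "rx": 0, "ry": 0, "rz": 0, "grip": 0.6}]}}

```text
clock: 15.78
tcp_pos: [0.4585, -0.0072, 0.0157]
orientation: [0.146, 3.138, 0.0]
contact_force: [-0.6, -0.2, -1.6]
grip_width: 0.0485
```

```bash
python3 - <<'E'
from h import *
np.set_printoptions(suppress=True,precision=4)
o=status.get_obs();print(o["clock"],o["tcp_pos"],o["contact_force"],R.from_rotvec(o["orientation"]).as_matrix()[:,0])
f=grab("wrist","w7.png")
f=grab("scene","s7.png")
cv2.imwrite("pics/s7z.png",cv2.resize(f["frame"][180:260,210:320],None,fx=7,fy=7,interpolation=cv2.INTER_CUBIC))
E
```

```text
15.775 [ 0.4585 -0.0072  0.0157] [-0.5573 -0.1589 -1.5794] [-0.9957  0.0929 -0.0004]
```

View pics/s7z.png

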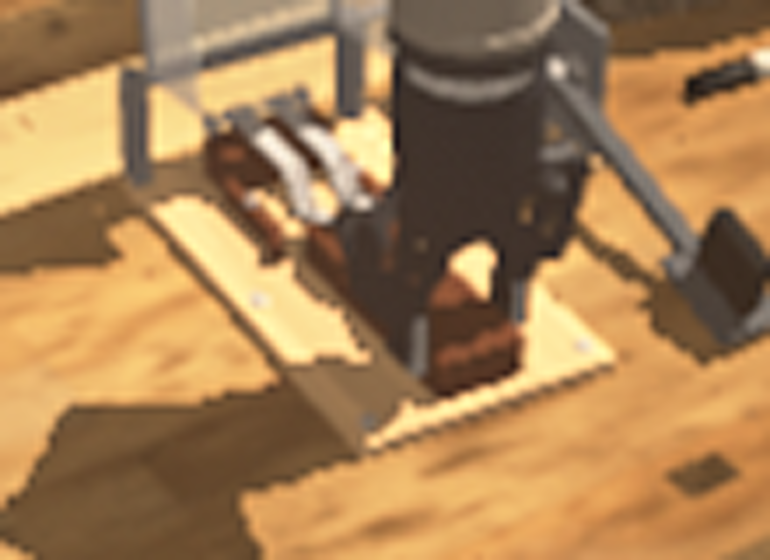

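Request:
{"name": "drive_tool", "arguments": {"commands": [{"tx": 0.5, "ty": -0.047, "tz": 0, "rx": 0, "ry": 0, "rz": 0, "grip": 0.6}, {"tx": 0.5, "ty": -0.047, "tz": 0, "rx": 0, "ry": 0, "rz": 0, "grip": 0.6}, {"tx": 0.5, "ty": -0.047, "tz": 0, "rx": 0, "ry": 0, "rz": 0, "grip": 0.6}]}}

```text
clock: 16.25
tcp_pos: [0.4855, -0.0102, 0.0151]
orientation: [-0.145, -3.134, 0.002]
contact_force: [-3.6, 0.1, -0.3]
grip_width: 0.049
```

Request:
{"name": "drive_tool", "arguments": {"commands": [{"tx": 0.5, "ty": -0.047, "tz": -0.02, "rx": 0, "ry": 0, "rz": 0, "grip": 0.6}, {"tx": 0.5, "ty": -0.047, "tz": -0.02, "rx": 0, "ry": 0, "rz": 0, "grip": 0.6}, {"tx": 0.5, "ty": -0.047, "tz": 0, "rx": 0, "ry": 0, "rz": 0, "grip": 0.6}]}}

```text
clock: 16.62
tcp_pos: [0.5179, -0.0128, 0.0148]
orientation: [-0.146, -3.138, 0.0]
contact_force: [-3.8, 0.9, -1.1]
grip_width: 0.0488
```

Request:
{"name": "drive_tool", "arguments": {"commands": [{"tx": 0.25, "ty": -0.023, "tz": 0, "rx": 0, "ry": 0, "rz": 0, "grip": 0.6}, {"tx": 0, "ty": 0, "tz": 0, "rx": 0, "ry": 0, "rz": 0, "grip": 0.6}]}}

```text
clock: 16.88
tcp_pos: [0.5239, -0.0132, 0.0152]
orientation: [0.146, 3.136, 0.001]
contact_force: [1.3, -0.4, -3.8]
grip_width: 0.0488
```

Request:
{"name": "drive_tool", "arguments": {"commands": [{"tx": 0.15, "ty": -0.014, "tz": 0, "rx": 0, "ry": 0, "rz": 0, "grip": 0.6}, {"tx": 0, "ty": 0, "tz": 0, "rx": 0, "ry": 0, "rz": 0, "grip": 0.6}]}}

```text
clock: 17.12
tcp_pos: [0.525, -0.0135, 0.0149]
orientation: [-0.145, -3.138, 0.0]
contact_force: [-1.4, 0.2, -2.4]
grip_width: 0.0489
```

Request:
{"name": "drive_tool", "arguments": {"commands": [{"tx": 0.15, "ty": -0.014, "tz": 0, "rx": 0, "ry": 0, "rz": 0, "grip": 0.6}, {"tx": 0, "ty": 0, "tz": 0, "rx": 0, "ry": 0, "rz": 0, "grip": 0.6}]}}

```text
clock: 17.38
tcp_pos: [0.5284, -0.0138, 0.0149]
orientation: [0.146, 3.138, -0.0]
contact_force: [-2.1, -0.0, -2.5]
grip_width: 0.0489
```

Request:
{"name": "drive_tool", "arguments": {"commands": [{"tx": 0.15, "ty": -0.014, "tz": 0, "rx": 0, "ry": 0, "rz": 0, "grip": 0.6}, {"tx": 0, "ty": 0, "tz": 0, "rx": 0, "ry": 0, "rz": 0, "grip": 0.6}]}}

```text
clock: 17.62
tcp_pos: [0.5308, -0.014, 0.0147]
orientation: [-0.146, -3.137, 0.0]
contact_force: [-4.9, 1.7, -0.9]
grip_width: 0.049
```

Request:
{"name": "drive_tool", "arguments": {"commands": [{"tx": 0.1, "ty": -0.01, "tz": 0, "rx": 0, "ry": 0, "rz": 0, "grip": 0.6}, {"tx": 0, "ty": 0, "tz": 0, "rx": 0, "ry": 0, "rz": 0, "grip": 0.6}]}}

```text
clock: 17.88
tcp_pos: [0.5307, -0.014, 0.0147]
orientation: [-0.145, -3.134, 0.001]
contact_force: [-11.8, 0.2, 7.0]
grip_width: 0.0487
```

Request:
{"name": "drive_tool", "arguments": {"commands": [{"tx": 0.1, "ty": -0.01, "tz": 0, "rx": 0, "ry": 0, "rz": 0, "grip": 0.6}, {"tx": 0, "ty": 0, "tz": 0, "rx": 0, "ry": 0, "rz": 0, "grip": 0.6}]}}

```text
clock: 18.12
tcp_pos: [0.5308, -0.014, 0.0147]
orientation: [-0.145, -3.13, 0.003]
contact_force: [-18.2, 1.1, 14.7]
grip_width: 0.0487
```

```bash
python3 - <<'E'
from h import *
np.set_printoptions(suppress=True,precision=4)
f=grab("scene","s8.png")
cv2.imwrite("pics/s8z.png",cv2.resize(f["frame"][170:250,215:315],None,fx=7,fy=7,interpolation=cv2.INTER_CUBIC))
f=grab("top","t8.png")
cv2.imwrite("pics/t8z.png",cv2.resize(f["frame"][140:240,235:335],None,fx=5.5,fy=5.5,interpolation=cv2.INTER_CUBIC))
E
```

```text
(no output)
```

View pics/s8z.png

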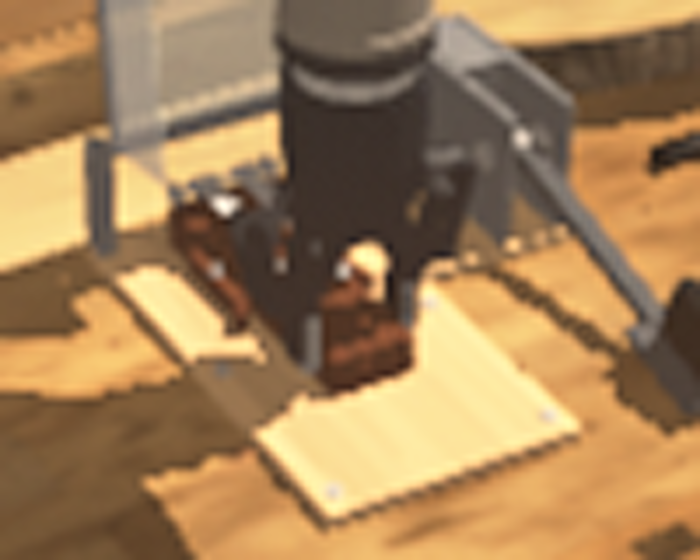

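View pics/t8z.png

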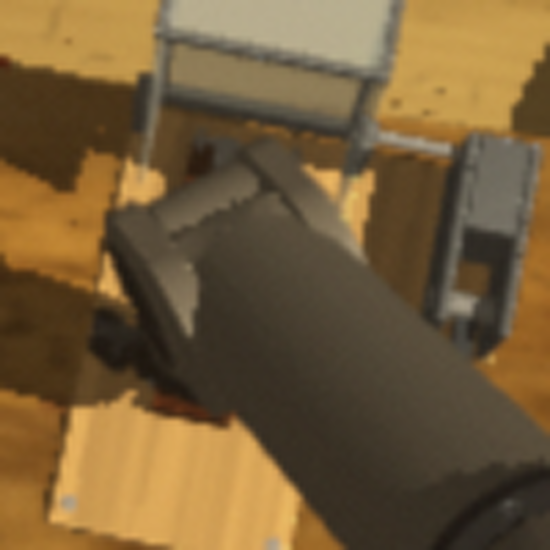

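Request:
{"name": "drive_tool", "arguments": {"commands": [{"tx": -0.12, "ty": 0.01, "tz": 0, "rx": 0, "ry": 0, "rz": 0, "grip": 0.6}, {"tx": 0, "ty": 0, "tz": 0, "rx": 0, "ry": 0, "rz": 0, "grip": -1}, {"tx": 0, "ty": 0, "tz": 0, "rx": 0, "ry": 0, "rz": 0, "grip": -1}, {"tx": 0, "ty": 0, "tz": 0, "rx": 0, "ry": 0, "rz": 0, "grip": -1}, {"tx": 0, "ty": 0, "tz": 0, "rx": 0, "ry": 0, "rz": 0, "grip": -1}, {"tx": -0.2, "ty": 0.02, "tz": 0.8, "rx": 0, "ry": 0, "rz": 0, "grip": -1}, {"tx": -0.6, "ty": 0.05, "tz": 1, "rx": 0, "ry": 0, "rz": 0, "grip": -1}, {"tx": -1, "ty": 0.1, "tz": 1, "rx": 0, "ry": 0, "rz": 0, "grip": -1}, {"tx": -1, "ty": 0.1, "tz": 1, "rx": 0, "ry": 0, "rz": 0, "grip": -1}, {"tx": -1, "ty": 0.1, "tz": 0.5, "rx": 0, "ry": 0, "rz": 0, "grip": -1}]}}

```text
clock: 19.48
tcp_pos: [0.4568, -0.0066, 0.1028]
orientation: [0.145, 3.136, -0.001]
contact_force: [-1.1, -0.2, 0.2]
grip_width: 0.0852
```

```bash
python3 - <<'E'
from h import *
np.set_printoptions(suppress=True,precision=4)
o=status.get_obs();print(o["clock"],o["tcp_pos"],o["contact_force"],R.from_rotvec(o["orientation"]).as_matrix()[:,0])
f=grab("scene","s9.png")
cv2.imwrite("pics/s9z.png",cv2.resize(f["frame"][170:250,215:315],None,fx=7,fy=7,interpolation=cv2.INTER_CUBIC))
f=grab("top","t9.png")
cv2.imwrite("pics/t9z.png",cv2.resize(f["frame"][140:240,235:335],None,fx=5.5,fy=5.5,interpolation=cv2.INTER_CUBIC))
f=grab("wrist","w9.png")
E
```

```text
19.475 [ 0.4568 -0.0066  0.1028] [-1.105  -0.244   0.2467] [-0.9957  0.0923 -0.0022]
```

View pics/s9z.png

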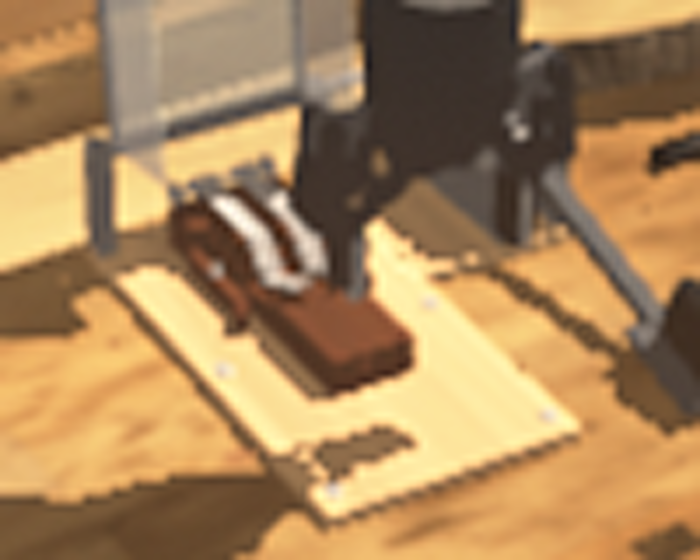

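View pics/t9z.png

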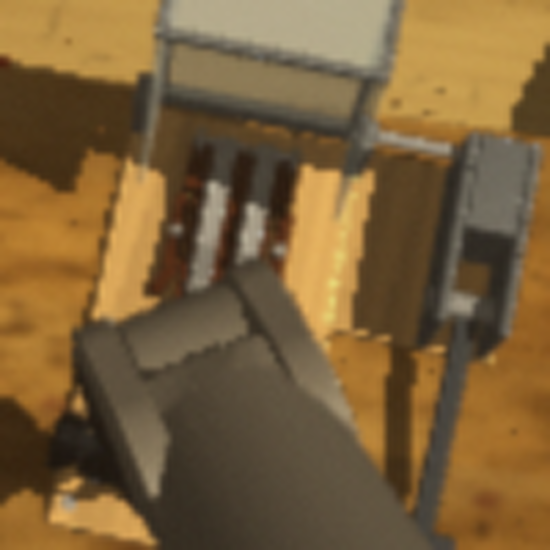

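View pics/w9.png

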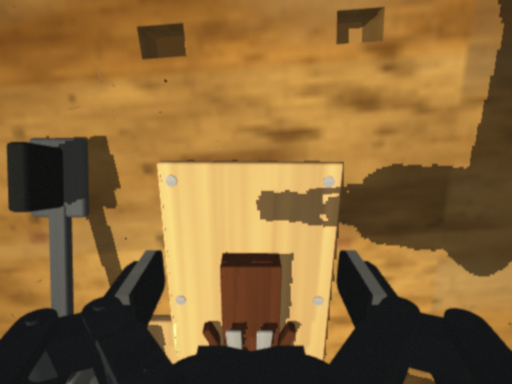

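```bash
python3 - <<'E'
from h import *
np.set_printoptions(suppress=True,precision=4)
f=grab("wrist");o=status.get_obs()
cv2.imwrite("pics/w9z.png",cv2.resize(f["frame"][150:384,145:355],None,fx=2.5,fy=2.5,interpolation=cv2.INTER_CUBIC))
a=ray(f,159,163.5,.01);b=ray(f,343,162.5,.01);m=(a+b)/2;y=-.094;ex=np.array([np.cos(y),np.sin(y),0]);ey=np.array([-ex[1],ex[0],0])
print("edge",a,b,m)
J=m+.13*ex
for u,v,z in((221,254,.01),(281,254,.01),(221.5,268,.034),(281.5,268,.034)):
    p=ray(f,u,v,z)-J;print("board rear jig",p@ex,p@ey)
P=f["P"];print("depth line", [ (v,np.round([(P[v,250]-J)@ex,P[v,250][2]],4)) for v in range(246,300,4)])
for u in(234,264): print("clip",[np.round([(P[v,u]-J)@ex,P[v,u][2]],3) for v in range(328,346,3)])
print("front edge depth",[np.round(P[v,200],4) for v in range(158,172,2)])
E
```

```text
edge [ 0.4211 -0.0761  0.01  ] [0.4336 0.0694 0.01  ] [ 0.4274 -0.0034  0.01  ]
board rear jig -0.048578910156603046 -0.02604284207171357
board rear jig -0.04872933971364307 0.0266587072453114
board rear jig -0.049499365697591134 -0.023367152162028264
board rear jig -0.049638340917199104 0.024712605373897606
depth line [(246, array([-0.0563,  0.0097])), (250, array([-0.0525,  0.0099])), (254, array([-0.0509,  0.0139])), (258, array([-0.0513,  0.0214])), (262, array([-0.0511,  0.0274])), (266, array([-0.0506,  0.0328])), (270, array([-0.0473,  0.0333])), (274, array([-0.0439,  0.0338])), (278, array([-0.0401,  0.0338])), (282, array([-0.0363,  0.0338])), (286, array([-0.0327,  0.034 ])), (290, array([-0.0287,  0.0338])), (294, array([-0.0249,  0.0339])), (298, array([-0.0198,  0.0324]))]
clip [array([0.011, 0.032]), array([0.002, 0.046]), array([0.006, 0.045]), array([0.011, 0.042]), array([0.018, 0.039]), array([0.025, 0.035])]
clip [array([0.01 , 0.034]), array([0.003, 0.045]), array([0.006, 0.045]), array([0.011, 0.042]), array([0.018, 0.039]), array([0.023, 0.036])]
front edge depth [array([ 0.4218, -0.0452, -0.0013]), array([ 0.4226, -0.0446,  0.0032]), array([ 0.4231, -0.0437,  0.0087]), array([ 0.4248, -0.044 ,  0.0087]), array([ 0.4262, -0.0441,  0.0094]), array([ 0.4278, -0.0443,  0.0094]), array([ 0.4295, -0.0446,  0.0093])]
```

View pics/w9z.png

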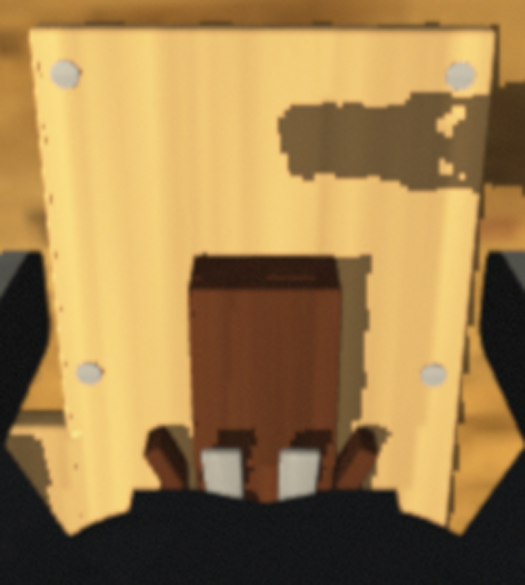

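```bash
python3 - <<'E'
from h import *
np.set_printoptions(suppress=True,precision=4)
f=grab("wrist")
P=f["P"]; y=-.094;ex=np.array([np.cos(y),np.sin(y),0]);ey=np.array([-ex[1],ex[0],0]);J=np.array([.5555,-.0154,0])
k=f["ok"]&(P[...,0]>.33)&(P[...,0]<.5)&(P[...,1]<-.11)&(P[...,1]>-.22)&(P[...,2]>.015)
Q=np.stack([(P-J)@ex,(P-J)@ey,P[...,2]],-1)
for v in range(132,222,6): print(v,[tuple(np.round(Q[v,u]*1000).astype(int)) if k[v,u] else None for u in range(6,90,9)])
cv2.imwrite("pics/w10z.png",cv2.resize(f["frame"][120:240,0:110],None,fx=5,fy=5,interpolation=cv2.INTER_CUBIC))
E
```

```text
132 [None, None, None, None, None, None, None, None, None, None]
138 [None, None, None, None, None, None, None, None, None, None]
144 [(np.int64(-149), np.int64(-156), np.int64(52)), (np.int64(-149), np.int64(-149), np.int64(54)), (np.int64(-149), np.int64(-145), np.int64(52)), (np.int64(-148), np.int64(-145), np.int64(44)), (np.int64(-147), np.int64(-145), np.int64(35)), None, None, None, None, None]
150 [(np.int64(-146), np.int64(-156), np.int64(53)), (np.int64(-146), np.int64(-149), np.int64(55)), (np.int64(-146), np.int64(-145), np.int64(53)), (np.int64(-144), np.int64(-144), np.int64(47)), (np.int64(-143), np.int64(-144), np.int64(37)), (np.int64(-141), np.int64(-145), np.int64(28)), (np.int64(-140), np.int64(-144), np.int64(18)), None, None, None]
156 [(np.int64(-142), np.int64(-155), np.int64(56)), (np.int64(-142), np.int64(-149), np.int64(56)), (np.int64(-142), np.int64(-145), np.int64(54)), (np.int64(-141), np.int64(-144), np.int64(48)), (np.int64(-139), np.int64(-144), np.int64(39)), (np.int64(-137), np.int64(-145), np.int64(28)), (np.int64(-136), np.int64(-143), np.int64(2
[... 3613 characters left out ...]
p.int64(-134), np.int64(25)), (np.int64(-97), np.int64(-129), np.int64(21))]
210 [None, (np.int64(-108), np.int64(-153), np.int64(62)), (np.int64(-108), np.int64(-147), np.int64(62)), (np.int64(-95), np.int64(-168), np.int64(27)), (np.int64(-95), np.int64(-161), np.int64(27)), (np.int64(-95), np.int64(-154), np.int64(28)), (np.int64(-95), np.int64(-147), np.int64(28)), (np.int64(-95), np.int64(-141), np.int64(27)), (np.int64(-94), np.int64(-134), np.int64(26)), (np.int64(-93), np.int64(-129), np.int64(24))]
216 [None, None, None, None, None, (np.int64(-90), np.int64(-154), np.int64(29)), (np.int64(-91), np.int64(-147), np.int64(29)), (np.int64(-88), np.int64(-144), np.int64(23)), None, None]
```

View pics/w10z.png

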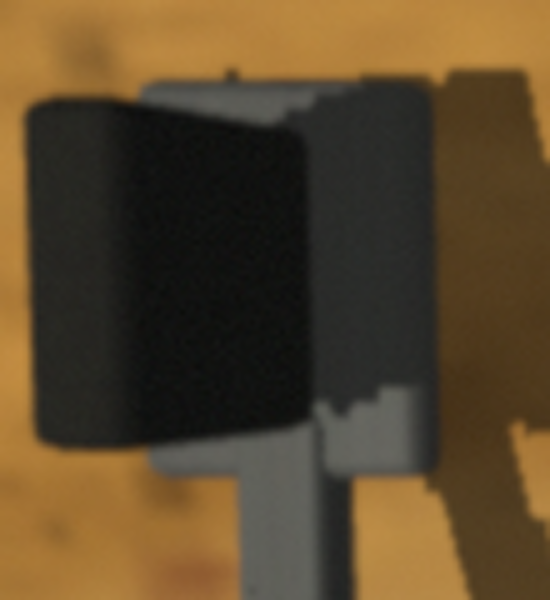

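Request:
{"name": "drive_tool", "arguments": {"commands": [{"tx": -0.27, "ty": -0.92, "tz": 0, "rx": 0, "ry": 0, "rz": 0, "grip": -0.2}, {"tx": -0.27, "ty": -0.92, "tz": 0, "rx": 0, "ry": 0, "rz": 0, "grip": -0.2}, {"tx": -0.27, "ty": -0.92, "tz": 0, "rx": 0, "ry": 0, "rz": 0, "grip": -0.2}, {"tx": -0.27, "ty": -0.92, "tz": 0, "rx": 0, "ry": 0, "rz": 0, "grip": -0.2}, {"tx": -0.27, "ty": -0.92, "tz": 0, "rx": 0, "ry": 0, "rz": 0, "grip": -0.2}, {"tx": -0.27, "ty": -0.92, "tz": 0, "rx": 0, "ry": 0, "rz": 0, "grip": -0.2}, {"tx": -0.27, "ty": -0.92, "tz": 0, "rx": 0, "ry": 0, "rz": 0, "grip": -0.2}, {"tx": -0.27, "ty": -0.92, "tz": 0, "rx": 0, "ry": 0, "rz": 0, "grip": -0.2}, {"tx": 0, "ty": 0, "tz": 0, "rx": 0, "ry": 0, "rz": 0, "grip": -0.2}]}}

```text
clock: 20.85
tcp_pos: [0.4138, -0.1552, 0.1005]
orientation: [-0.15, -3.138, -0.001]
contact_force: [0.0, 0.4, -0.1]
grip_width: 0.0507
```

```bash
python3 - <<'E'
from h import *
np.set_printoptions(suppress=True,precision=4)
o=status.get_obs();print(o["clock"],o["tcp_pos"],o["contact_force"],o["grip_width"],R.from_rotvec(o["orientation"]).as_matrix()[:,0])
f=grab("wrist","w11.png")
f=grab("top","t11.png")
cv2.imwrite("pics/t11z.png",cv2.resize(f["frame"][140:250,225:345],None,fx=5,fy=5,interpolation=cv2.INTER_CUBIC))
E
```

```text
20.85 [ 0.4138 -0.1552  0.1005] [ 0.0075  0.4044 -0.1181] 0.050697712921624755 [-0.9954  0.0955  0.0005]
```

View pics/w11.png

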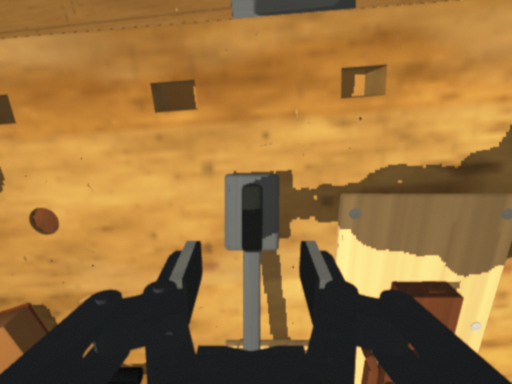

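View pics/t11z.png

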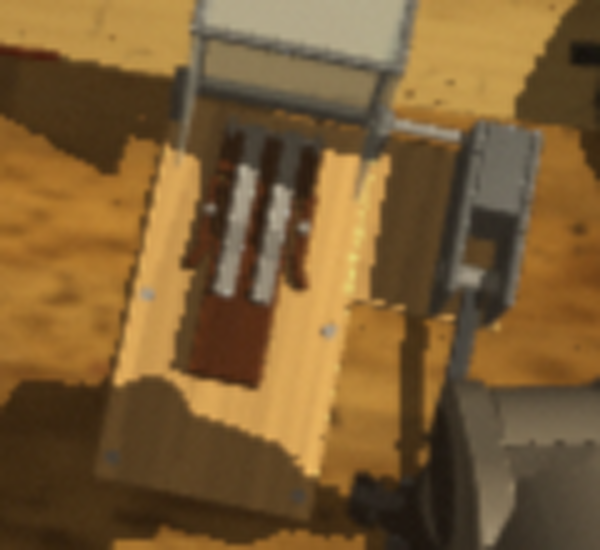

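Request:
{"name": "drive_tool", "arguments": {"commands": [{"tx": 0, "ty": 0, "tz": -0.84, "rx": 0, "ry": 0, "rz": 0, "grip": -0.2}, {"tx": 0, "ty": 0, "tz": -0.84, "rx": 0, "ry": 0, "rz": 0, "grip": -0.2}, {"tx": 0, "ty": 0, "tz": -0.84, "rx": 0, "ry": 0, "rz": 0, "grip": -0.2}, {"tx": 0, "ty": 0, "tz": -0.84, "rx": 0, "ry": 0, "rz": 0, "grip": -0.2}, {"tx": 0, "ty": 0, "tz": 0, "rx": 0, "ry": 0, "rz": 0, "grip": 1}, {"tx": 0, "ty": 0, "tz": 0, "rx": 0, "ry": 0, "rz": 0, "grip": 1}, {"tx": 0, "ty": 0, "tz": 0, "rx": 0, "ry": 0, "rz": 0, "grip": 1}, {"tx": 0, "ty": 0, "tz": 0, "rx": 0, "ry": 0, "rz": 0, "grip": 1}, {"tx": 0, "ty": 0, "tz": 0, "rx": 0, "ry": 0, "rz": 0, "grip": 1}], "grip_force": 40}}

```text
clock: 22.08
tcp_pos: [0.4138, -0.1543, 0.034]
orientation: [0.146, 3.138, -0.001]
contact_force: [0.3, -1.7, -0.3]
grip_width: 0.0131
```

```bash
python3 - <<'E'
from h import *
np.set_printoptions(suppress=True,precision=4)
o=status.get_obs();print(o["clock"],o["tcp_pos"],o["contact_force"],o["grip_width"],o["joints"])
y=-.094;ex=np.array([np.cos(y),np.sin(y),0]);ey=np.array([-ex[1],ex[0],0]);J=np.array([.5555,-.0154,0])
G0=o["tcp_pos"]+[0,0,.019]; gx=(G0-J)@ex; gz=G0[2];print("G jig",gx,gz)
H=np.array([.045,.062]);d=np.array([gx,gz])-H
def tcp(p):
    c,s=np.cos(p),np.sin(p);x=d[0]*c+d[1]*s;z=-d[0]*s+d[1]*c
    return np.array([x-.019*s,z-.019*c])
N=20;ph=np.linspace(0,.55,N+1)
for i in range(N):
    a=tcp(ph[i+1])-tcp(ph[i]);w=a[0]*ex;print(i,"tx %.3f ty %.3f tz %.3f"%(w[0]/.02,w[1]/.02,a[1]/.02))
da=np.degrees(.55/N)/8;print("rx %.4f ry %.4f"%(da*ey[0],da*ey[1]))
E
```

```text
22.075 [ 0.4138 -0.1543  0.034 ] [ 0.3213 -1.7117 -0.324 ] 0.013073695485742201 [ 0.7274  0.4895 -0.6089  2.2135  0.5156  0.5775  1.2101]
G jig -0.12805862121969241 0.05295052673100181
0 tx -0.035 ty 0.003 tz 0.238
1 tx -0.029 ty 0.003 tz 0.239
2 tx -0.022 ty 0.002 tz 0.240
3 tx -0.015 ty 0.001 tz 0.241
4 tx -0.009 ty 0.001 tz 0.241
5 tx -0.002 ty 0.000 tz 0.241
6 tx 0.004 ty -0.000 tz 0.241
7 tx 0.011 ty -0.001 tz 0.241
8 tx 0.018 ty -0.002 tz 0.240
9 tx 0.024 ty -0.002 tz 0.240
10 tx 0.031 ty -0.003 tz 0.239
11 tx 0.037 ty -0.004 tz 0.238
12 tx 0.044 ty -0.004 tz 0.237
13 tx 0.050 ty -0.005 tz 0.236
14 tx 0.057 ty -0.005 tz 0.234
15 tx 0.063 ty -0.006 tz 0.233
16 tx 0.069 ty -0.007 tz 0.231
17 tx 0.076 ty -0.007 tz 0.229
18 tx 0.082 ty -0.008 tz 0.227
19 tx 0.088 ty -0.008 tz 0.224
rx 0.0185 ry 0.1961
```

Request:
{"name": "drive_tool", "arguments": {"commands": [{"tx": -0.035, "ty": 0.003, "tz": 0.238, "rx": 0.0185, "ry": 0.196, "rz": 0, "grip": 1}, {"tx": -0.029, "ty": 0.003, "tz": 0.239, "rx": 0.0185, "ry": 0.196, "rz": 0, "grip": 1}, {"tx": -0.022, "ty": 0.002, "tz": 0.24, "rx": 0.0185, "ry": 0.196, "rz": 0, "grip": 1}, {"tx": -0.015, "ty": 0.001, "tz": 0.241, "rx": 0.0185, "ry": 0.196, "rz": 0, "grip": 1}]}}

```text
clock: 22.58
tcp_pos: [0.4117, -0.1542, 0.0532]
orientation: [-0.141, -3.028, -0.008]
contact_force: [0.1, -1.1, -1.4]
grip_width: 0.0132
```

```bash
python3 - <<'E'
from h import *
np.set_printoptions(suppress=True,precision=4)
o=status.get_obs();print(o["clock"],o["tcp_pos"],o["contact_force"],o["moment"],o["grip_width"],o["joints"],R.from_rotvec(o["orientation"]).as_matrix()[:,2])
f=grab("scene","s12.png")
cv2.imwrite("pics/s12z.png",cv2.resize(f["frame"][110:270,200:360],None,fx=3.7,fy=3.7,interpolation=cv2.INTER_CUBIC))
E
```

```text
22.575 [ 0.4117 -0.1542  0.0532] [ 0.0809 -1.1243 -1.3989] [-0.2362 -0.1006 -0.1476] 0.013161812012496159 [ 0.7358  0.5025 -0.6418  2.1316  0.4396  0.7604  1.2716] [-0.1098  0.0101 -0.9939]
```

View pics/s12z.png

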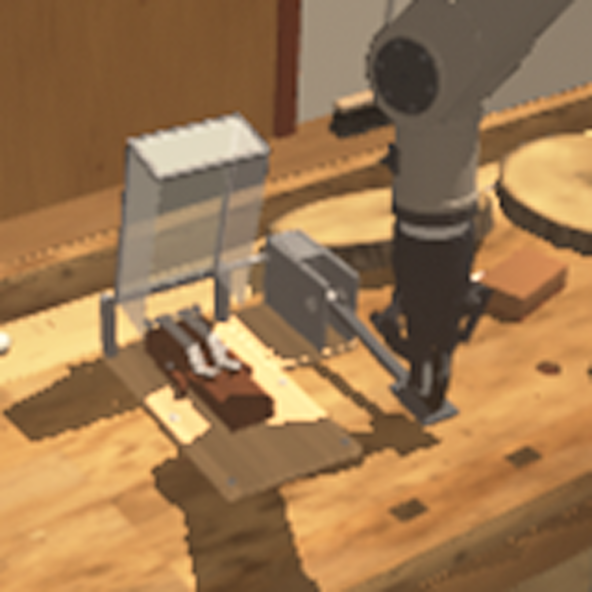

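Pedal is following, hood tipping forward, low force. Continuing.

Request:
{"name": "drive_tool", "arguments": {"commands": [{"tx": -0.009, "ty": 0.001, "tz": 0.241, "rx": 0.0185, "ry": 0.196, "rz": 0, "grip": 1}, {"tx": -0.002, "ty": 0, "tz": 0.241, "rx": 0.0185, "ry": 0.196, "rz": 0, "grip": 1}, {"tx": 0.004, "ty": 0, "tz": 0.241, "rx": 0.0185, "ry": 0.196, "rz": 0, "grip": 1}, {"tx": 0.011, "ty": -0.001, "tz": 0.241, "rx": 0.0185, "ry": 0.196, "rz": 0, "grip": 1}, {"tx": 0.018, "ty": -0.002, "tz": 0.24, "rx": 0.0185, "ry": 0.196, "rz": 0, "grip": 1}, {"tx": 0.024, "ty": -0.002, "tz": 0.24, "rx": 0.0185, "ry": 0.196, "rz": 0, "grip": 1}, {"tx": 0.031, "ty": -0.003, "tz": 0.239, "rx": 0.0185, "ry": 0.196, "rz": 0, "grip": 1}, {"tx": 0.037, "ty": -0.004, "tz": 0.238, "rx": 0.0185, "ry": 0.196, "rz": 0, "grip": 1}]}}

```text
clock: 23.62
tcp_pos: [0.414, -0.1544, 0.0916]
orientation: [-0.131, -2.809, -0.022]
contact_force: [-0.5, -1.1, 1.8]
grip_width: 0.0133
```

Request:
{"name": "drive_tool", "arguments": {"commands": [{"tx": 0.044, "ty": -0.004, "tz": 0.237, "rx": 0.0185, "ry": 0.196, "rz": 0, "grip": 1}, {"tx": 0.05, "ty": -0.005, "tz": 0.236, "rx": 0.0185, "ry": 0.196, "rz": 0, "grip": 1}, {"tx": 0.057, "ty": -0.005, "tz": 0.234, "rx": 0.0185, "ry": 0.196, "rz": 0, "grip": 1}, {"tx": 0.063, "ty": -0.006, "tz": 0.233, "rx": 0.0185, "ry": 0.196, "rz": 0, "grip": 1}, {"tx": 0.069, "ty": -0.007, "tz": 0.231, "rx": 0.0185, "ry": 0.196, "rz": 0, "grip": 1}]}}

```text
clock: 24.25
tcp_pos: [0.4196, -0.1549, 0.115]
orientation: [-0.125, -2.671, -0.03]
contact_force: [-0.4, -2.0, 1.7]
grip_width: 0.0134
```

Request:
{"name": "drive_tool", "arguments": {"commands": [{"tx": 0.076, "ty": -0.007, "tz": 0.229, "rx": 0.0185, "ry": 0.196, "rz": 0, "grip": 1}, {"tx": 0.082, "ty": -0.008, "tz": 0.227, "rx": 0.0185, "ry": 0.196, "rz": 0, "grip": 1}, {"tx": 0.04, "ty": -0.004, "tz": 0.112, "rx": 0.01, "ry": 0.1, "rz": 0, "grip": 1}]}}

```text
clock: 24.62
tcp_pos: [0.4236, -0.1553, 0.1263]
orientation: [-0.121, -2.602, -0.034]
contact_force: [-1.2, -2.0, 1.4]
grip_width: 0.0134
```

Request:
{"name": "drive_tool", "arguments": {"commands": [{"tx": 0.044, "ty": -0.004, "tz": 0.112, "rx": 0.01, "ry": 0.1, "rz": 0, "grip": 1}, {"tx": 0, "ty": 0, "tz": 0, "rx": 0, "ry": 0, "rz": 0, "grip": 1}]}}

```text
clock: 24.88
tcp_pos: [0.4244, -0.1554, 0.1285]
orientation: [-0.12, -2.589, -0.035]
contact_force: [-1.3, -1.3, 4.4]
grip_width: 0.013
```

```bash
python3 - <<'E'
from h import *
np.set_printoptions(suppress=True,precision=4)
o=status.get_obs();print(o["clock"],o["tcp_pos"],o["contact_force"],o["moment"])
f=grab("scene","s13.png")
cv2.imwrite("pics/s13z.png",cv2.resize(f["frame"][110:270,200:360],None,fx=3.7,fy=3.7,interpolation=cv2.INTER_CUBIC))
E
```

```text
24.875 [ 0.4244 -0.1554  0.1285] [-1.2936 -1.3453  4.4239] [-0.3875  0.214  -0.0048]
```

View pics/s13z.png

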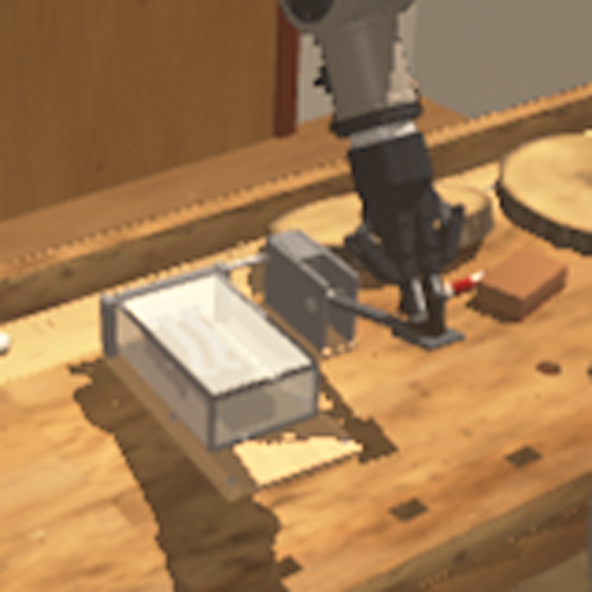

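Request:
{"name": "drive_tool", "arguments": {"commands": [{"tx": 0.03, "ty": 0, "tz": 0.08, "rx": 0.003, "ry": 0.04, "rz": 0, "grip": 1}, {"tx": 0.03, "ty": 0, "tz": 0.08, "rx": 0.003, "ry": 0.04, "rz": 0, "grip": 1}, {"tx": 0, "ty": 0, "tz": 0, "rx": 0, "ry": 0, "rz": 0, "grip": 1}]}}

```text
clock: 25.3
tcp_pos: [0.4243, -0.1554, 0.129]
orientation: [-0.119, -2.576, -0.036]
contact_force: [-5.3, -1.1, -22.3]
grip_width: 0.0129
```

Request:
{"name": "drive_tool", "arguments": {"commands": [{"tx": -0.02, "ty": 0, "tz": -0.07, "rx": 0, "ry": 0, "rz": 0, "grip": 1}, {"tx": 0, "ty": 0, "tz": 0, "rx": 0, "ry": 0, "rz": 0, "grip": 0}, {"tx": 0, "ty": 0, "tz": 0, "rx": 0, "ry": 0, "rz": 0, "grip": 0}, {"tx": 0, "ty": 0, "tz": 0, "rx": 0, "ry": 0, "rz": 0, "grip": 0}, {"tx": 0.1, "ty": 0, "tz": 0.5, "rx": 0, "ry": 0, "rz": 0, "grip": 0}, {"tx": 0.2, "ty": 0, "tz": 1, "rx": 0, "ry": 0, "rz": 0, "grip": 0}, {"tx": 0.2, "ty": 0, "tz": 1, "rx": 0, "ry": 0, "rz": 0, "grip": 0}, {"tx": 0, "ty": 0, "tz": 1, "rx": 0, "ry": 0, "rz": 0, "grip": 0}, {"tx": 0, "ty": -0.5, "tz": 1, "rx": 0, "ry": 0, "rz": 0, "grip": 0}, {"tx": 0, "ty": -0.5, "tz": 0, "rx": 0, "ry": 0, "rz": 0, "grip": 0}]}}

```text
clock: 26.55
tcp_pos: [0.4363, -0.1755, 0.2221]
orientation: [-0.12, -2.581, -0.034]
contact_force: [0.7, -0.0, -0.3]
grip_width: 0.0426
```

```bash
python3 - <<'E'
from h import *
np.set_printoptions(suppress=True,precision=4)
o=status.get_obs();print(o["clock"],o["tcp_pos"],o["contact_force"],o["moment"])
f=grab("scene","s14.png")
cv2.imwrite("pics/s14z.png",cv2.resize(f["frame"][110:270,200:360],None,fx=3.7,fy=3.7,interpolation=cv2.INTER_CUBIC))
f=grab("top","t14.png")
cv2.imwrite("pics/t14z.png",cv2.resize(f["frame"][140:250,225:345],None,fx=5,fy=5,interpolation=cv2.INTER_CUBIC))
P=f["P"];k=f["ok"]&(P[...,0]>.47)&(P[...,0]<.66)&(P[...,1]>-.05)&(P[...,1]<.02)
print("hood z front/back",[np.round(np.median(P[k&(abs(P[...,0]-x)<.006)][:,2]),4) for x in(.485,.5,.52,.55,.6,.65)])
E
```

```text
26.55 [ 0.4363 -0.1755  0.2221] [ 0.7472 -0.0122 -0.3201] [-0.0943 -0.5573  0.0395]
hood z front/back [np.float64(0.0384), np.float64(0.0764), np.float64(0.0759), np.float64(0.075), np.float64(0.076), np.float64(0.0755)]
```

View pics/s14z.png

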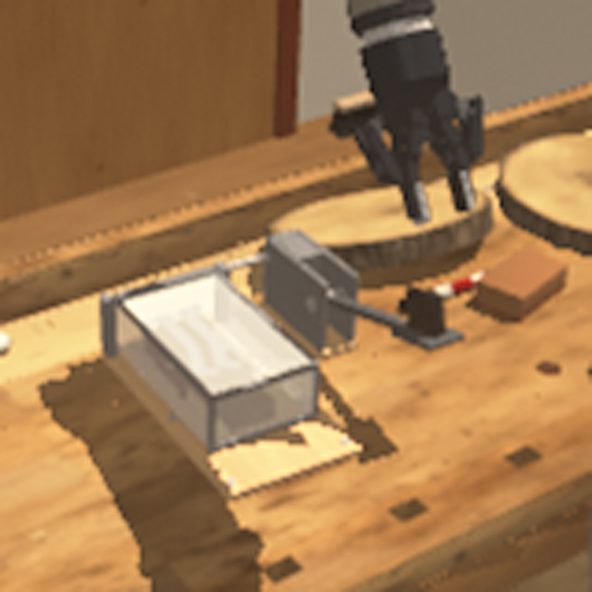

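View pics/t14z.png

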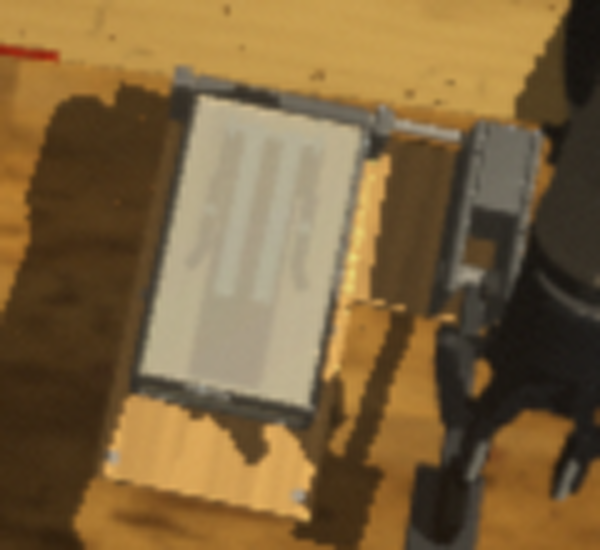

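Hood is level and shut (75–76 mm all along) over the board; the gripper is clear of everything. Handing in.

```bash
python3 -c "
from h import *
print(workorder.hand_in())"
```

```text
the job is handed in; nothing more can be done
None
```

The job is done and handed in at about 26.7 s of the 64 s allowed. I pressed the pedal fully down and slid the board groove end first under the clips to the stop. I then let go, pinched the pedal's rib and brought it up over about 2.5 s, and withdrew the gripper.

What the last checks showed:
- **Board:** before the hood closed, its rear end was at jig x of about -49 to -51 mm (-50 when home). It sat within about 1 mm of the centre line and level. The push had stopped dead at the end stop.
- **Clips:** both tips stood at 45–46 mm above the bench, against 43 mm empty and 59 mm lifted, so both had snapped into the groove. The board and clips still looked in place through the shut hood.
- **Hood:** its top is level at 75–76 mm all along, so it is shut. The gripper is clear and the force on the tool reads about zero.
- **Bystanders:** I did not re-measure them at the end. No move went near them at low height.

Two things did not go ideally:
- **Pedal press:** the fingertips reached about 87 N against the pedal's stop, which is stiff but below the 120 N limit.
- **Cameras:** the top and wrist cameras disagreed by 3–5 mm sideways, and I went by the wrist camera.

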